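# Set up a plate on parallels on the granite for measuring

## Task

Set up the aluminium plate for measuring, in the middle of the black granite: stand the two steel parallels crosswise on the granite, one under each end of the plate, with the screw jack upright between them under the plate's middle, and lay the plate flat across both parallels, its length along the granite's length. Stand the white setting block upright on the granite, between the plate and the dial stand. Set every piece down gently without dropping it, and leave the dial stand, V-block, ring gauge and loupe where they are.

Things in the scene. Friction and masses are not known exactly. Their poses are not given: they have to be found in the camera images.
- parallel_a: one of two identical, interchangeable bright steel parallels (bars), 100 mm long (its own x) x 18 wide (y) x 28 high (z), small dark cross holes in its long sides; 0.38 kg. Origin: centre of the underside, z up. Starts on the rubber mat in its working attitude, 28 mm high.
- parallel_b: one of two identical, interchangeable bright steel parallels (bars), 100 mm long (its own x) x 18 wide (y) x 28 high (z), small dark cross holes in its long sides; 0.38 kg. Origin: centre of the underside, z up. Starts on the rubber mat in its working attitude, 28 mm high.
- jack: small screw jack, wound down: round dark-grey base 32 mm in diameter, 12 high, tapering to 25 at 15 mm; brass collar of 28 mm diameter 16.5 to 19.5 up, brass head of 16; 25 mm high overall, so it clears a plate on the parallels by 3 mm; 0.12 kg. Origin: centre of the underside, z up its axis. Starts upright on the mat.
- plate: pale silver, nearly white aluminium plate to be measured, 8 mm thick, flat: a rectangle 60 mm wide (own x, -30 to 30) and 92 long (y -55 to 37) plus a tab 30 wide to y = 55, so 110 long in all; five dark holes; 0.14 kg. Origin: underside, at the middle of the 110 mm length and 60 mm width, z up. Starts flat on the mat. The tab may finally point either way.
- block: white ceramic setting block (square gauge block), 24 x 24 mm, 36 mm high, small dark hole down its middle; 0.12 kg. Origin: centre of the underside, z up. Starts upright on the mat.
- granite: black granite surface plate, fixed: 250 mm (own x) x 400 mm (own y, its length), 50 mm thick. Origin: centre of its underside, on the bench (z = 0). Its length lies roughly along world y, on the robot's left or right; on the other side lies a dark-grey rubber mat, top at 3 mm above the bench, on which the pieces start in any order.
- stand: dial stand near either end of the granite, 2.4 kg, to be left alone: grey base 90 (x) x 60 (y) x 40 mm high; steel column of 14 mm diameter at x = 28, rising 150 mm above the granite; at 110 mm an arm along +x, away from the robot, with a small dial at x = 115, and a black knob 28 mm out in -y. Origin: centre of the base's underside, on the granite.
- vblock: dark steel V-block, 50 mm (x) x 44 mm (y) x 36 mm high, standing near the other end of the granite; bystander. Origin: centre of the underside.
- ring: bright steel ring gauge, 52 mm outside and 28 mm inside diameter, 18 mm high, lying on the mat among the pieces; bystander. Origin: centre of the underside.
- loupe: black inspection loupe with a glass lens in its top, round, 40 mm in diameter, 38 mm high, standing on the bench beyond the work; bystander. Origin: centre of the underside.

How it is judged:
At the end, for the whole second after the job is handed in: Plate flat on both parallels, within 20 mm and 0.18 rad of the granite's middle and length; parallels crosswise (0.18 rad), 26-52 mm either side of its middle, 15 mm off line; jack under it within 14 mm; block within 120 mm of stand, 145 of plate, -20 to 45 off midline; all upright, free, at rest (x of plate in the frame of granite between -0.02 and 0.02 m and y of plate in the frame of granite between -0.02 and 0.02 m and angle between the y axis of plate and the y axis of granite, either way round below 0.18 rad and angle between plate's own z axis and vertical below 0.05 rad and z of parallel_a in the frame of granite between 0.047 and 0.053 m and linear speed of each of parallel_a, parallel_b, jack, plate, block below 0.02 m/s and contact force between each of parallel_a, parallel_b, jack, plate, block and the fingers below 0.1 N and angle between each of parallel_a, parallel_b, jack, block's own z axis and vertical below 0.06 rad and z of parallel_b in the frame of granite between 0.047 and 0.053 m and z of jack in the frame of granite between 0.047 and 0.053 m and z of plate in the frame of granite between 0.075 and 0.081 m and z of block in the frame of granite between 0.047 and 0.053 m and x of parallel_a in the frame of plate between -0.015 and 0.015 m and angle between the x axis of each of parallel_a, parallel_b and the x axis of plate, either way round below 0.18 rad and x of parallel_b in the frame of plate between -0.015 and 0.015 m and ((y of parallel_a in the frame of plate between 0.026 and 0.052 m and y of parallel_b in the frame of plate between -0.052 and -0.026 m) or (y of parallel_b in the frame of plate between 0.026 and 0.052 m and y of parallel_a in the frame of plate between -0.052 and -0.026 m)) and horizontal distance between jack and plate below 0.014 m and x of block in the frame of granite between -0.02 and 0.045 m and horizontal distance between block and stand below 0.12 m and horizontal distance between block and plate below 0.145 m); the robot touches nothing.
It fails at once if a piece is dropped onto its seat (arrives faster than 0.45 m/s, as from a fall of 10 mm) ((z of parallel_a in the frame of granite between 0.045 and 0.056 m and horizontal distance between parallel_a and granite below 0.14 m and linear speed of parallel_a above 0.45 m/s) or (z of parallel_b in the frame of granite between 0.045 and 0.056 m and horizontal distance between parallel_b and granite below 0.14 m and linear speed of parallel_b above 0.45 m/s) or (z of jack in the frame of granite between 0.045 and 0.056 m and horizontal distance between jack and granite below 0.14 m and linear speed of jack above 0.45 m/s) or (z of plate in the frame of granite between 0.073 and 0.084 m and horizontal distance between plate and granite below 0.14 m and linear speed of plate above 0.45 m/s) or (z of block in the frame of granite between 0.045 and 0.056 m and horizontal distance between block and granite below 0.14 m and linear speed of block above 0.45 m/s)).
It fails at once if the dial stand is moved by more than 12 mm or tipped (distance of stand from where it was at the start of the episode above 0.012 m or angle between stand's own z axis and vertical above 0.2 rad).
It fails at once if the V-block, ring gauge or loupe is moved by more than 12 mm or tipped ((distance of vblock from where it was at the start of the episode above 0.012 m or angle between vblock's own z axis and vertical above 0.2 rad) or (distance of ring from where it was at the start of the episode above 0.012 m or angle between ring's own z axis and vertical above 0.2 rad) or (distance of loupe from where it was at the start of the episode above 0.012 m or angle between loupe's own z axis and vertical above 0.2 rad)).
It also fails if it takes over 136 s, if anything falls off the work surface, if the arm or the gripper's body presses on something with over 40 N, if the wrist force passes 120 N, or if a joint passes its speed limit or range.

## Robot

A 6-joint arm with a two-finger parallel gripper is mounted at the origin on the work surface. World frame = base frame: x ahead of the robot, y to its left, z up, the work surface at z = 0. Lengths are in m, angles in rad, forces in N, time in s.
With the tool pointing down it reaches from about 0.15 to 0.775 m from the base axis. Payload 6.1 kg.
Tool frame: the origin (TCP) lies at the centre of the arm's flange, where the gripper is bolted on; the fingertips stand 173 mm ahead of it and the grasp point (between the pads) lies 155 mm ahead of it (env.nose_length is the z of the fingertips in the tool frame, in m); z points along the fingers, y is the direction in which the jaws open and shut (so a half turn about z gives the same grasp; the last joint's range is limited). The gripper opens to 85 mm and grips with 20 to 120 N. Pads are 22 mm wide; open, the fingers measure 114 mm over their backs; the gripper's body (76 mm by 85 mm) begins 54 mm behind the grasp point. The pads swing forward as they close: fully open they stand 13 mm farther back than shut.
Start: joints at [-1.22, 0.126, -0.04, 1.405, 0, 1.571], TCP at [0.18, -0.493, 0.405] pointing down, gripper open.
Joint ranges: [-2.72, 2.72], [-0.95, 1.95], [-1.27, 1.35], [-1.78, 2.02], [-1.46, 1.47], [-3.14, 3.14]. Speed limits (rad/s): [2.39, 2.39, 3.01, 3.14, 3.14, 3.14].

## Interface

Orientations are given as a unit quaternion [x, y, z, w].
In Python, from plant import env gives the robot as it stands.
- The arm moves only by the shell command python3 -m crank 'ROWS' [OPENING] [FORCE]. ROWS is JSON, a list of rows, each a list of 4 numbers: the shift along the world's x, y, z in cm, then the turn about the world's z in rad. A call has 1 to 8 rows; each row shifts and turns the commanded pose from where the row before left it; what a row does not reach is not made up. A row lasts 1/8 s, in which the tool goes at most 62.5 mm and 10.7 degrees, less where a joint would pass 70% of its speed; a pose out of reach is approached as far as the arm can. A call with a gripper value outside its range is refused whole. OPENING is the opening, from 0 (shut) to 1 (fully open), set as the call begins (- or left out, the last holds). The fingers move at their own pace and stop on an object; FORCE is the grip in N (left out, the last holds). Time passes only in rows, so rows that do not move let the fingers close. It gives the time, the measured TCP pose, the force and the opening at its end, in the units of the state.
- env.observe(): the state, without advancing time (a new reading comes with each control period).
- env.camera(name): name is "scene" or "top"; returns the picture (384x512x3 uint8, red, green, blue); there is no depth.
- env.calibration(name): a dict with "fx", "fy", "cx", "cy" (pixels), "cam_to_world" (4x4, takes a point from camera to world coordinates). Camera axes: x right, y down, z forward; pixel columns grow to the right and rows downward; lengths in m; the calibration is good to about 2 mm. A picture is of the moment at which its call begins. calibration takes no time and is no camera call.
- env.sign_off(): hands the job in, once; it reports no verdict.
The state is a dict: "time_s": time; "joints": joint angles; "qd": joint speeds; "joint_torque": joint torques, N m; "position": TCP position; "eef_rot": TCP orientation; "wrist_force": force on the tool from outside, world axes, zero at the start; "moment": the same for the moment, N m; "grip_width": opening from 0.0 (shut) to 1.0 (fully open).
Only numpy, scipy, OpenCV 4.12 (cv2) and the standard library are available. Lean on these libraries where they do the work, as an engineer would, in place of code of your own. Each camera call takes 0.05 s, during which the arm holds its last target.

## Working session

There is one attempt and no reset: what is moved stays moved. The work goes in short steps, Python scripts to look and compute and a shell command to move; the robot and the scene stay as the last step left them, time stands still between calls to the robot, and variables do not carry over. Pictures are saved under pics/ and viewed, and the job is handed in when it is done.

```bash
ls; mkdir -p pics; python3 - <<'E'
from plant import env
import cv2
print(env.observe())
for n in("scene","top"):
    cv2.imwrite(f"pics/{n}0.png",env.camera(n)[:,:,::-1]); print(env.calibration(n))
E
```

```text
pics
{'time_s': 0.0, 'joints': array([-1.22000276e+00,  1.26381422e-01, -4.06320172e-02,  1.40540957e+00,
        5.57911486e-05,  1.57081533e+00]), 'qd': array([ 0.00078216,  0.00282077, -0.00161995,  0.00029265, -0.00091769,
        0.00031628]), 'joint_torque': array([-1.64703317e-03, -4.35914254e+01,  3.52924526e+01,  1.72280904e-02,
       -1.56876895e-04,  6.46609379e-06]), 'position': array([ 0.18037068, -0.49289312,  0.40391651]), 'eef_rot': array([ 9.84658714e-01,  1.74489413e-01, -1.14466875e-04, -8.05727313e-04]), 'wrist_force': array([-0.0960069 , -0.30843361, -0.25969836]), 'moment': array([-0.0377761 , -0.01274641, -0.0480122 ]), 'grip_width': 0.9970529977653209}
{'fx': 411.21962293608436, 'fy': 411.21962293608436, 'cx': 260.8341154816636, 'cy': 193.28644157417864, 'cam_to_world': array([[-0.59989159,  0.43974687, -0.66839567,  1.26346701],
       [ 0.80004316,  0.32154436, -0.50649795,  0.53797527],
       [-0.00781203, -0.83858924, -0.54470823,  0.61978745],
       [ 0.        ,  0.        ,  0.        ,  1.        ]])}
{'fx': 404.2714551054237, 'fy': 404.2714551054237, 'cx': 256.5627091251735, 'cy': 188.3383504197366, 'cam_to_world': array([[ 0.00576056, -0.98840435,  0.15173549,  0.44520277],
       [-0.99997851, -0.00521896,  0.00396734, -0.01317951],
       [-0.00312943, -0.15175508, -0.98841317,  1.07081816],
       [ 0.        ,  0.        ,  0.        ,  1.        ]])}
```

View pics/scene0.png

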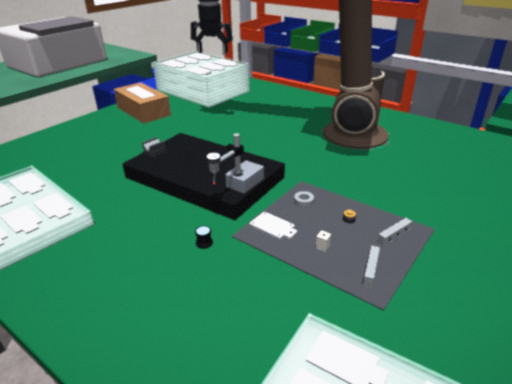

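View pics/top0.png

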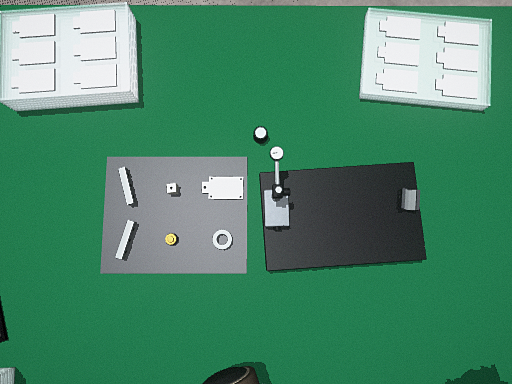

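The top view shows the mat on the left (+y) with two parallels (about (126,185) and (125,240)), block (171,188), plate (225,188) with its tab to the left, jack (171,239) and ring (222,240). The granite is on the right, with the stand at (277,207) and the V-block at (409,200). The loupe is at (260,134). I'll zoom in for detail.

```bash
python3 - <<'E'
import cv2
a=cv2.imread("pics/top0.png"); s=cv2.imread("pics/scene0.png")
cv2.imwrite("pics/t_mat.png",cv2.resize(a[150:280,95:255],None,fx=4.5,fy=4.5,interpolation=cv2.INTER_CUBIC))
cv2.imwrite("pics/t_gr.png",cv2.resize(a[120:280,250:435],None,fx=3.7,fy=3.7,interpolation=cv2.INTER_CUBIC))
cv2.imwrite("pics/s_mat.png",cv2.resize(s[180:310,230:440],None,fx=3.7,fy=3.7,interpolation=cv2.INTER_CUBIC))
cv2.imwrite("pics/s_gr.png",cv2.resize(s[120:250,115:295],None,fx=4,fy=4,interpolation=cv2.INTER_CUBIC))
E
```

```text
(no output)
```

View pics/t_mat.png

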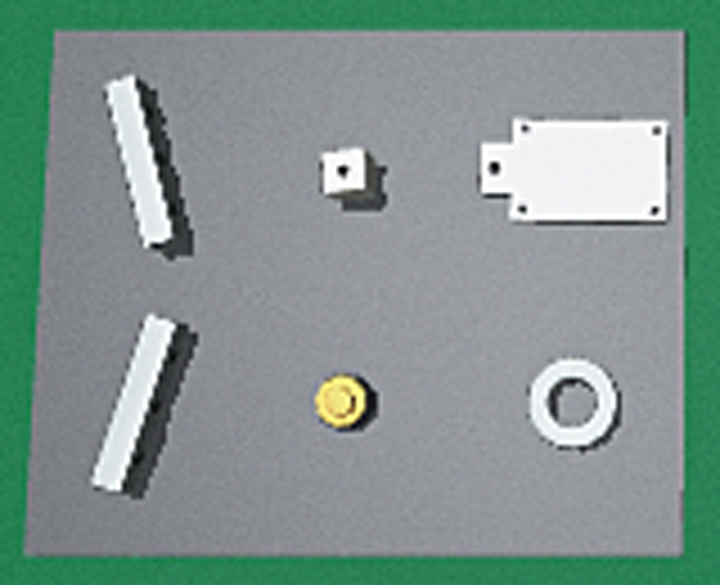

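View pics/t_gr.png

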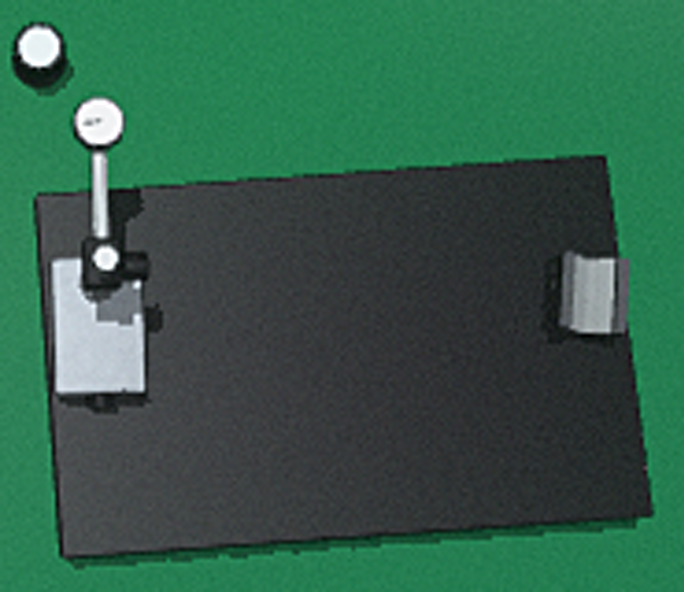

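View pics/s_mat.png

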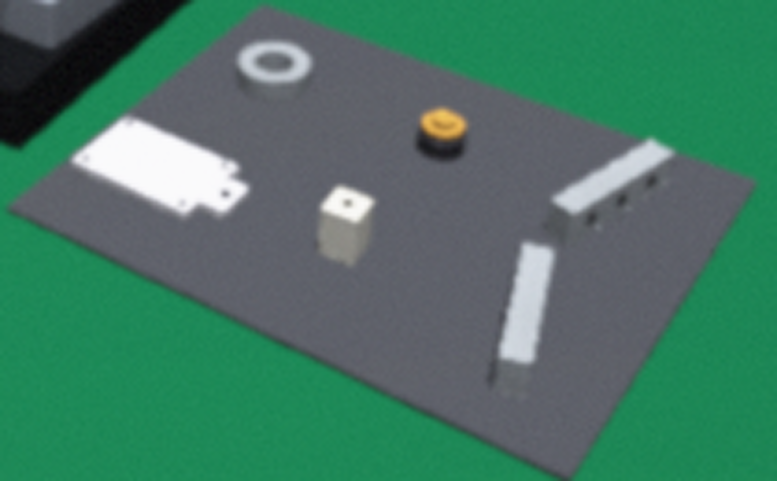

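View pics/s_gr.png

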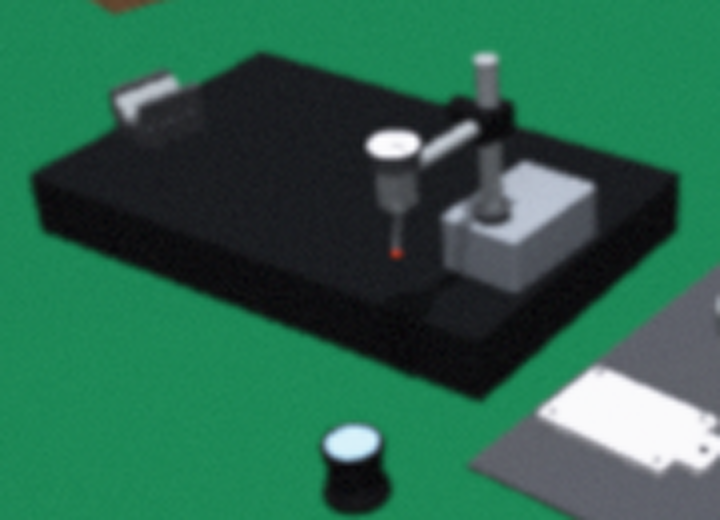

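```bash
cat > h.py <<'E'
import numpy as np, cv2
from plant import env
C={n:env.calibration(n) for n in("scene","top")}
def ray(n,p):
    c=C[n];T=c["cam_to_world"];d=T[:3,:3]@np.array([(p[0]-c["cx"])/c["fx"],(p[1]-c["cy"])/c["fy"],1]);return T[:3,3],d/np.linalg.norm(d)
def tri(a,b):
    (o1,d1),(o2,d2)=ray("top",a),ray("scene",b)
    s=np.linalg.lstsq(np.c_[d1,-d2],o2-o1,rcond=None)[0]
    p,q=o1+s[0]*d1,o2+s[1]*d2;return (p+q)/2,np.linalg.norm(p-q)
def atz(n,p,z):
    o,d=ray(n,p);return (o+d*(z-o[2])/d[2])
def proj(n,X):
    c=C[n];T=c["cam_to_world"];q=(np.asarray(X)-T[:3,3])@T[:3,:3];return np.stack([c["fx"]*q[...,0]/q[...,2]+c["cx"],c["fy"]*q[...,1]/q[...,2]+c["cy"]],-1)
E
python3 - <<'E'
from h import *
np.set_printoptions(precision=4,suppress=True)
u=lambda p,f,o:((p[0]+.5)/f-.5+o[0],(p[1]+.5)/f-.5+o[1])
M=lambda a,b,n:print(n,*tri(u(a,4.5,(95,150)),u(b,3.7,(230,180))))
G=lambda a,b,n:print(n,*tri(u(a,3.7,(250,120)),u(b,4,(115,120))))
M((139,162),(527,303),'P1');M((136,402),(614,176),'P2');M((343,170),(348,203),'block');M((341,401),(444,120),'jack')
for n,a,b in(('tab',(494,168),(226,193)),('h1',(656,131),(84,158)),('h2',(655,211),(128,122)),('h3',(524,128),(181,203)),('h4',(522,209),(233,165))):M(a,b,n)
M((574,403),(275,62),'ring')
G((36,195),(482,335),'++');G((64,556),(678,177),'-+');G((652,516),(262,53),'--');G((605,155),(32,177),'+-')
G((105,258),(486,58),'col');G((99,120),(394,145),'dial')
G((39,46),(352,443),'loupe')
E
```

```text
P1 [0.6105 0.3338 0.0285] 0.00037148531390580316
P2 [0.4717 0.3285 0.03  ] 0.0027156374275481556
block [0.6044 0.2131 0.0395] 0.001567233008535013
jack [0.4731 0.2127 0.0251] 0.002145735119560811
tab [0.6104 0.13   0.0121] 0.0013096770425747534
h1 [0.6336 0.0341 0.0114] 0.0004915258408635388
h2 [0.5855 0.0343 0.013 ] 0.00020319281062471995
h3 [0.6348 0.1125 0.0114] 0.0003247475620826692
h4 [0.5846 0.1152 0.0122] 0.006785276380079603
ring [0.4727 0.0801 0.0197] 0.002504800599558588
++ [ 0.6418 -0.0145  0.0528] 0.0038105001489320595
-+ [ 0.3968 -0.0351  0.0464] 0.002154874228896373
-- [ 0.4257 -0.4309  0.0478] 0.0015918239911326094
+- [ 0.673  -0.4116  0.048 ] 0.003903300973684629
col [ 0.5764 -0.056   0.2013] 0.0008469573110524368
dial [ 0.6642 -0.0531  0.1809] 0.002066817246997744
loupe [ 0.7535 -0.0171  0.0387] 0.0015097349935628331
```

```bash
python3 - <<'E'
from h import *
np.set_printoptions(precision=4,suppress=True)
a=cv2.imread("pics/top0.png").astype(np.int32); g=a.min(2)
def seg(r,thr,z,n):
    x0,y0,x1,y1=r; m=(g[y0:y1,x0:x1]>thr).astype(np.uint8)
    k,l,st,_=cv2.connectedComponentsWithStats(m); i=1+np.argmax(st[1:,4])
    c=max(cv2.findContours((l==i).astype(np.uint8),cv2.RETR_EXTERNAL,cv2.CHAIN_APPROX_NONE)[0],key=len)[:,0]+[x0,y0]
    P=np.array([atz("top",p,z)[:2] for p in c.astype(float)])
    (cx,cy),wh,ang=cv2.minAreaRect((P*1000).astype(np.float32))
    ys,xs=np.nonzero(l==i);Q=np.array([atz("top",(x+x0,y+y0),z)[:2] for x,y in zip(xs,ys)])
    w,v=np.linalg.eigh(np.cov(Q.T));ax=v[:,1]
    print(n,"rect",cx,cy,wh,ang,"centroid",Q.mean(0),"yaw major",np.degrees(np.arctan2(ax[1],ax[0])),len(Q))
for t in (170,200,225):
    print(t)
    seg((110,158,145,212),t,.031,'P1');seg((110,212,145,265),t,.031,'P2');seg((160,175,185,202),t,.039,'block');seg((195,170,248,205),t,.011,'plate')
    seg((205,220,240,258),t,.021,'ring')
u=lambda p,f,o:((p[0]+.5)/f-.5+o[0],(p[1]+.5)/f-.5+o[1])
P=np.array([atz("top",u(p,3.7,(250,120)),.05)[:2] for p in((36,195),(64,556),(652,516),(605,155))])
print(P,P.mean(0));c=P.mean(0)
for i in range(4):
    d=P[(i+1)%4]-P[i];print(np.linalg.norm(d),np.degrees(np.arctan2(d[1],d[0])))
P=np.array([atz("top",u(p,3.7,(250,120)),.09)[:2] for p in((52,259),(144,258),(146,390),(57,394))])
print('stand',P,P.mean(0))
print('jack',atz("top",u((341,401),4.5,(95,150)),.028))
E
```

```text
170
P1 rect 611.3111572265625 333.331787109375 (99.20653533935547, 16.922016143798828) 16.247434616088867 centroid [0.6111 0.3332] yaw major -163.72114399626426 245
P2 rect 472.3815002441406 328.9290466308594 (16.379417419433594, 98.3919448852539) 74.28504180908203 centroid [0.4715 0.329 ] yaw major 164.05868145510632 256
block rect 604.6790771484375 213.44357299804688 (23.556020736694336, 23.298540115356445) 2.0848379135131836 centroid [0.6052 0.2125] yaw major 143.44107024039565 78
plate rect 611.1351318359375 81.76459503173828 (59.11751174926758, 109.04500579833984) 0.29637405276298523 centroid [0.6099 0.079 ] yaw major 89.1920304047001 821
ring rect 475.08355712890625 79.44371795654297 (48.74905776977539, 46.48991775512695) 0.8799697160720825 centroid [0.474 0.08 ] yaw major -177.86758500574035 193
200
P1 rect 611.1043701171875 333.3287658691406 (98.06082916259766, 16.29949378967285) 16.772279739379883 centroid [0.6107 0.3331] yaw major -163.62504900352573 238
P2 rect 471.9437561035156 328.68701171875 (15.676456451416016, 97.68038940429688) 74.28511810302734 centroid [0.4716 0.32
[... 1006 characters left out ...]
plate rect 609.781494140625 82.891845703125 (56.4084358215332, 106.65740203857422) 0.3068336248397827 centroid [0.6099 0.0781] yaw major 89.42053957497077 796
ring rect 473.820068359375 79.43954467773438 (46.06938171386719, 46.57323455810547) 0.32924532890319824 centroid [0.4734 0.0801] yaw major -138.09035536723619 168
[[ 0.6436 -0.016 ]
 [ 0.3976 -0.036 ]
 [ 0.4263 -0.4307]
 [ 0.674  -0.4123]] [ 0.5353 -0.2238]
0.24677876703186089 -175.37272358869825
0.39580928894800343 -85.84310589105489
0.24837467614657566 4.249181740355451
0.39743842448251576 94.38811769248528
stand [[ 0.5926 -0.0267]
 [ 0.5936 -0.0877]
 [ 0.5063 -0.0885]
 [ 0.5034 -0.0303]] [ 0.549  -0.0583]
jack [0.4735 0.2111 0.028 ]
```

Triangulated heights agree with the text: parallels about 30 mm, block 39.5, jack 25–28, plate 12, granite 48–50 and column top 201. The granite's middle is at (0.535, -0.224) with yaw +4.3°. P1 is at (0.611, 0.333) with its long axis at +16.5°, and P2 is at (0.472, 0.329) with its axis at -15.8°. I'll start by moving towards P1.

```bash
python3 -m crank '[[2.8,5.3,0,-0.063],[2.8,5.3,0,0],[2.8,5.3,0,0],[2.8,5.3,0,0],[2.8,5.3,0,0],[2.8,5.3,0,0],[2.8,5.3,0,0],[2.8,5.3,0,0]]' 1 60
python3 -m crank '[[2.6,5,-1.5,0],[2.6,5,-1.5,0],[2.6,5,-1.5,0],[2.6,5,-1.5,0],[2.6,5,-1.5,0],[2.6,5,-1.5,0],[2.6,5,-1.5,0],[2.6,5,-1.5,0]]'; python3 -m crank '[[0,0,0,0]]' ; python3 -c "
from plant import env; print(env.nose_length, env.observe()['joints'])"
```

```text
time_s: 1.1
position: [0.4048, -0.0671, 0.4046]
eef_rot: [0.99, 0.143, 0.0, 0.0]
wrist_force: [1.2, -1.9, -0.4]
grip_width: 1.001
time_s: 2.1
position: [0.6366, 0.2695, 0.2834]
eef_rot: [0.98, 0.195, -0.005, -0.023]
wrist_force: [0.9, 0.3, 0.5]
grip_width: 0.997
time_s: 2.22
position: [0.6367, 0.2703, 0.2803]
eef_rot: [0.98, 0.196, -0.007, -0.022]
wrist_force: [-0.6, -0.8, -0.5]
grip_width: 0.996
0.1734 [0.39332431 0.46833321 0.14638671 1.25429268 0.04618281 3.14060946]
```

Joint 6 reached its limit and tilted the tool slightly, so I'll use the equivalent grasp a half turn away.

```bash
python3 -m crank '[[0,0,0,0.18],[0,0,0,0.18],[0,0,0,0.18],[0,0,0,0.18],[0,0,0,0.18],[0,0,0,0.18],[0,0,0,0.18],[0,0,0,0.18]]' 
python3 -m crank '[[0,0,0,0.18],[0,0,0,0.18],[0,0,0,0.18],[0,0,0,0.18],[0,0,0,0.18],[0,0,0,0.18],[0,0,0,0.18],[0,0,0,0]]' 0.5
cat > s.py <<'E'
from h import *
from scipy.spatial.transform import Rotation as R
o=env.observe();M=R.from_quat(o['eef_rot']).as_matrix();p=o['position']
print('t',round(o['time_s'],2),'heading',round(np.degrees(np.arctan2(M[1,0],M[0,0]))%360,2),'zdir',M[:,2].round(4),'tcp',p.round(4),'grasp',(p+M[:,2]*.155).round(4),'j',o['joints'].round(2),'w',round(o['grip_width'],3))
E
python3 s.py
```

```text
time_s: 3.22
position: [0.6351, 0.2675, 0.2851]
eef_rot: [0.607, 0.795, -0.019, -0.014]
wrist_force: [0.7, -0.4, -0.3]
grip_width: 1.001
time_s: 4.22
position: [0.6351, 0.2677, 0.2851]
eef_rot: [0.026, 0.999, -0.023, -0.0]
wrist_force: [-0.1, -0.5, -0.9]
grip_width: 0.503
t 4.22 heading 177.03 zdir [-0.0017 -0.046  -0.9989] tcp [0.6351 0.2677 0.2851] grasp [0.6349 0.2605 0.1303] j [ 0.41  0.47  0.16  1.28 -0.04  0.46] w 0.503
```

```bash
for i in 1 2; do :; done
python3 -m crank '[[0,0,0,0.185],[0,0,0,0.185],[0,0,0,0.185],[0,0,0,0.185],[0,0,0,0.185],[0,0,0,0.185],[0,0,0,0.185],[0,0,0,0.185]]' >/dev/null
python3 -m crank '[[0,0,0,0.185],[0,0,0,0.185],[0,0,0,0.185],[0,0,0,0.185],[0,0,0,0.185],[0,0,0,0.185],[0,0,0,0.185],[0,0,0,0.185]]' >/dev/null; python3 s.py
python3 -m crank '[[0,0,0,0.185],[0,0,0,0.185],[0,0,0,0.185],[0,0,0,0.10]]'; python3 s.py;  python3 -m crank '[[0,0,0,0.04]]'; python3 s.py
```

```text
t 6.22 heading 346.87 zdir [ 0.0093  0.0447 -0.999 ] tcp [0.6353 0.2679 0.2848] grasp [0.6368 0.2748 0.1299] j [ 0.39  0.45  0.12  1.22  0.04 -2.52] w 0.502
time_s: 6.72
position: [0.6314, 0.2768, 0.2848]
eef_rot: [0.979, 0.201, -0.004, -0.019]
wrist_force: [0.6, 0.0, 0.5]
grip_width: 0.5
t 6.72 heading 23.18 zdir [-0.0163  0.0349 -0.9993] tcp [0.6314 0.2768 0.2848] grasp [0.6289 0.2822 0.1299] j [ 0.41  0.46  0.14  1.26  0.04 -3.14] w 0.5
time_s: 6.85
position: [0.6261, 0.2886, 0.2848]
eef_rot: [0.978, 0.21, -0.004, -0.015]
wrist_force: [-0.2, -0.8, -0.5]
grip_width: 0.504
t 6.85 heading 24.19 zdir [-0.0133  0.0269 -0.9995] tcp [0.6261 0.2886 0.2848] grasp [0.624  0.2928 0.1299] j [ 0.43  0.46  0.14  1.26  0.03 -3.14] w 0.504
```

Pushing against the opposite limit reduces the tilt, so I'll continue in small steps.

```bash
python3 -m crank '[[0,0,0,0.04]]' >/dev/null; python3 s.py;  python3 -m crank '[[0,0,0,0.04]]'>/dev/null; python3 s.py; python3 -m crank '[[0,0,0,0.03]]'>/dev/null; python3 s.py
```

```text
t 6.97 heading 25.42 zdir [-0.0101  0.0192 -0.9998] tcp [0.6206 0.3002 0.2848] grasp [0.619  0.3032 0.1299] j [ 0.45  0.46  0.14  1.26  0.02 -3.14] w 0.5
t 7.1 heading 26.6 zdir [-0.0066  0.0114 -0.9999] tcp [0.615  0.3114 0.2848] grasp [0.614  0.3132 0.1298] j [ 0.47  0.46  0.14  1.26  0.01 -3.14] w 0.498
t 7.22 heading 27.47 zdir [-0.0041  0.0058 -1.    ] tcp [0.6107 0.3197 0.2847] grasp [0.6101 0.3206 0.1297] j [ 0.48  0.46  0.14  1.26  0.01 -3.14] w 0.501
```

```bash
python3 -m crank '[[0,0,0,0.025]]' >/dev/null; python3 s.py;  
python3 -m crank '[[0,0,0,-0.185],[0,0,0,-0.185],[0,0,0,-0.185],[0,0,0,-0.185],[0,0,0,-0.185],[0,0,0,-0.185],[0,0,0,-0.185],[0,0,0,-0.185]]' >/dev/null
python3 -m crank '[[0,0,0,-0.185],[0,0,0,-0.185],[0,0,0,-0.185],[0,0,0,-0.185],[0,0,0,-0.185],[0,0,0,-0.185],[0,0,0,-0.185],[0,0,0,-0.185]]' >/dev/null;python3 -m crank '[[0,0,0,-0.18],[0,0,0,-0.18],[0,0,0,0]]'; python3 s.py
```

```text
t 7.35 heading 28.15 zdir [-0.0017  0.0011 -1.    ] tcp [0.6073 0.3261 0.2847] grasp [0.607  0.3263 0.1297] j [ 0.49  0.46  0.14  1.26  0.   -3.14] w 0.502
time_s: 9.72
position: [0.6077, 0.3255, 0.2847]
eef_rot: [-0.156, 0.988, -0.001, 0.001]
wrist_force: [-0.2, 1.0, 1.1]
grip_width: 0.5
t 9.72 heading 197.98 zdir [ 0.0017 -0.0019 -1.    ] tcp [0.6077 0.3255 0.2847] grasp [0.6079 0.3252 0.1297] j [ 0.49  0.46  0.14  1.25 -0.    0.18] w 0.5
```

Upright again. I'll lower over P1.

```bash
python3 -m crank '[[0.3,0.8,-2,-0.026],[0,0,-3,0],[0,0,-3,0],[0,0,0,0]]'; python3 s.py
python3 - <<'E'
from h import *
a=env.camera("top")[:,:,::-1];s=env.camera("scene")[:,:,::-1]
cv2.imwrite("pics/p1a.png",np.hstack([cv2.resize(a[150:230,95:175],(400,400)),cv2.resize(s[200:290,330:420],(400,400))]))
E
```

```text
time_s: 10.22
position: [0.6095, 0.3332, 0.2003]
eef_rot: [-0.143, 0.99, -0.002, -0.003]
wrist_force: [0.1, 0.2, 0.1]
grip_width: 0.497
t 10.22 heading 196.45 zdir [-0.0045 -0.0051 -1.    ] tcp [0.6095 0.3332 0.2003] grasp [0.6088 0.3324 0.0453] j [ 0.5   0.51  0.03  1.1  -0.    0.21] w 0.497
```

View pics/p1a.png

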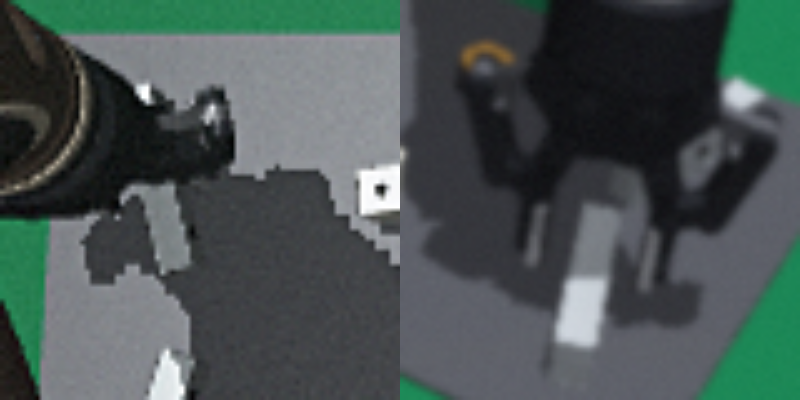

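The bar lies between the two pads in both views, parallel to them. I'll lower and grip.

```bash
python3 -m crank '[[0.1,0,-1,0],[0,0,-0.9,0],[0,0,0,0]]';python3 -m crank '[[0,0,0,0],[0,0,0,0],[0,0,0,0],[0,0,0,0],[0,0,0,0]]' 0 60; python3 s.py
```

```text
time_s: 10.7
position: [0.6114, 0.3332, 0.1849]
eef_rot: [-0.142, 0.99, -0.001, -0.0]
wrist_force: [0.3, 0.3, -0.3]
grip_width: 0.506
time_s: 11.32
position: [0.6119, 0.3335, 0.1863]
eef_rot: [-0.142, 0.99, -0.001, 0.001]
wrist_force: [-0.1, -1.0, 4.7]
grip_width: 0.194
t 11.32 heading 196.38 zdir [ 0.0024 -0.0014 -1.    ] tcp [0.6119 0.3335 0.1863] grasp [0.6122 0.3333 0.0313] j [ 0.5   0.52  0.01  1.06 -0.    0.21] w 0.194
```

```bash
python3 -m crank '[[0,0,1,0],[0,0,3,0],[0,0,4,0],[0,0,4,0],[0,0,0,0]]'; python3 s.py; python3 -m crank '[[-3.5,-4.7,0,-0.05],[-3.5,-4.7,0,-0.05],[-3.5,-4.7,0,-0.05],[-3.5,-4.7,0,-0.06],[-3.5,-4.7,0,0],[-3.5,-4.7,0,0],[0,-5,0,0],[0,-5,0,0]]'; python3 -m crank '[[0,-5,0,0],[0,-5,0,0],[4.6,-3.7,0,0],[4.6,-3.7,0,0],[4.4,-3.9,0,0],[0,0,0,0],[0,0,0,0]]';python3 s.py
```

```text
time_s: 11.95
position: [0.6123, 0.3338, 0.3093]
eef_rot: [-0.142, 0.99, 0.0, 0.003]
wrist_force: [1.1, 0.1, -3.4]
grip_width: 0.192
t 11.95 heading 196.38 zdir [ 0.0066  0.001  -1.    ] tcp [0.6123 0.3338 0.3093] grasp [0.6133 0.334  0.1543] j [ 0.5   0.47  0.21  1.31 -0.    0.21] w 0.192
time_s: 12.95
position: [0.4003, -0.0498, 0.3042]
eef_rot: [-0.038, 0.999, -0.001, -0.0]
wrist_force: [1.2, 0.0, -2.6]
grip_width: 0.194
time_s: 13.82
position: [0.5371, -0.2613, 0.3033]
eef_rot: [-0.038, 0.999, 0.0, -0.001]
wrist_force: [0.3, 0.7, -3.3]
grip_width: 0.199
t 13.82 heading 184.33 zdir [-0.003  0.    -1.   ] tcp [ 0.5371 -0.2613  0.3033] grasp [ 0.5366 -0.2613  0.1483] j [-0.45  0.28 -0.07  1.22 -0.   -0.53] w 0.199
```

```bash
python3 -m crank '[[0.2,0,-2,0],[0,0,-2.5,0],[0,0,-1.2,0],[0,0,-0.6,0],[0,0,-0.4,0],[0,0,0,0],[0,0,0,0]]'; python3 s.py
python3 - <<'E'
from h import *
a=env.camera("top")[:,:,::-1];s=env.camera("scene")[:,:,::-1]
cv2.imwrite("pics/p1b.png",np.hstack([cv2.resize(a[130:270,260:400],(400,400)),cv2.resize(s[110:220,130:240],(400,400))]))
E
```

```text
time_s: 14.7
position: [0.5399, -0.2617, 0.2393]
eef_rot: [-0.038, 0.999, -0.001, 0.001]
wrist_force: [-0.2, -0.8, -3.1]
grip_width: 0.191
t 14.7 heading 184.34 zdir [ 0.002  -0.0026 -1.    ] tcp [ 0.5399 -0.2617  0.2393] grasp [ 0.5402 -0.2621  0.0843] j [-0.45  0.31 -0.17  1.08 -0.   -0.53] w 0.191
```

View pics/p1b.png

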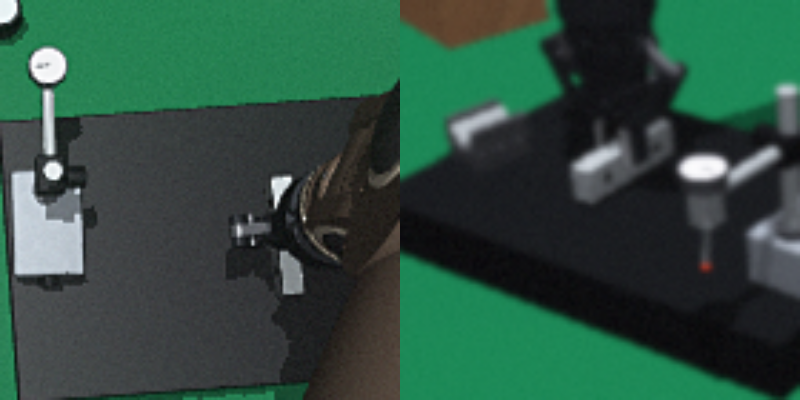

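The bar is held level over the granite, crosswise. I'll set it down slowly.

```bash
python3 -m crank '[[0,0,-0.3,0],[0,0,-0.2,0],[0,0,-0.05,0],[0,0,0,0],[0,0,0,0]]'; python3 -m crank '[[0,0,-0.1,0],[0,0,0,0],[0,0,0,0]]'; python3 s.py
```

```text
time_s: 15.42
position: [0.5397, -0.2615, 0.2333]
eef_rot: [-0.038, 0.999, -0.001, 0.001]
wrist_force: [-1.0, 0.5, -2.3]
grip_width: 0.198
time_s: 15.8
position: [0.5396, -0.2615, 0.2333]
eef_rot: [-0.038, 0.999, -0.001, 0.001]
wrist_force: [-3.4, 1.7, 5.3]
grip_width: 0.197
t 15.8 heading 184.35 zdir [ 0.0018 -0.0025 -1.    ] tcp [ 0.5396 -0.2615  0.2333] grasp [ 0.5399 -0.2619  0.0783] j [-0.45  0.31 -0.18  1.07 -0.   -0.53] w 0.197
```

```bash
python3 -m crank '[[0,0,0,0],[0,0,0,0],[0,0,0,0],[0,0,1,0],[0,0,2,0],[0,0,4,0]]' 0.5; python3 -m crank '[[-4.65,3.7,0,0],[-4.65,3.7,0,0],[-4.65,3.7,0,0],[0,5,0,0],[0,5,0,0],[0,5,0,0],[0,5,0,0]]';python3 -m crank '[[1.44,5.6,0,-0.09],[1.44,5.6,0,-0.09],[1.44,5.6,0,-0.09],[1.44,5.6,0,-0.08],[1.44,5.6,0,0],[0,0,0,0],[0,0,0,0]]';python3 s.py
python3 - <<'E'
from h import *
a=env.camera("top")[:,:,::-1]
cv2.imwrite("pics/p1c.png",cv2.resize(a[140:280,250:430],None,fx=3.7,fy=3.7))
E
```

```text
time_s: 16.55
position: [0.5393, -0.2614, 0.302]
eef_rot: [-0.038, 0.999, -0.0, -0.001]
wrist_force: [1.1, -0.9, 0.4]
grip_width: 0.502
time_s: 17.42
position: [0.4, 0.051, 0.3033]
eef_rot: [-0.038, 0.999, -0.001, 0.002]
wrist_force: [0.9, 0.1, 0.5]
grip_width: 0.501
time_s: 18.3
position: [0.472, 0.3294, 0.3023]
eef_rot: [0.136, 0.991, -0.001, 0.0]
wrist_force: [0.2, -0.4, 1.5]
grip_width: 0.503
t 18.3 heading 164.33 zdir [-1.e-04 -3.e-03 -1.e+00] tcp [0.472  0.3294 0.3023] grasp [0.472  0.3289 0.1473] j [ 0.61  0.24 -0.13  1.21 -0.    0.88] w 0.503
```

View pics/p1c.png

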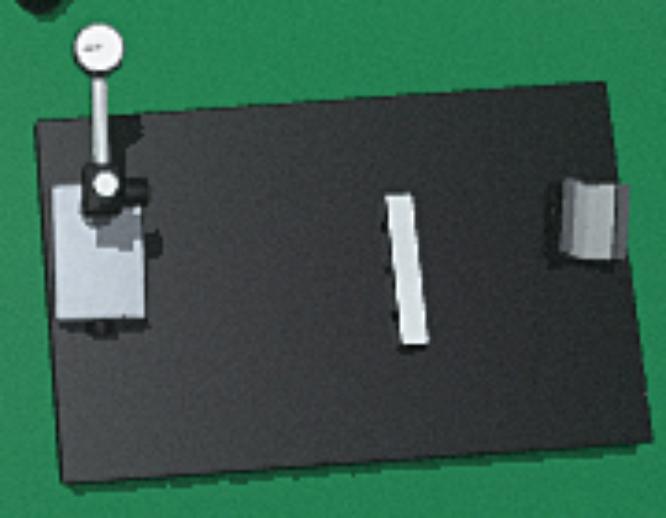

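P1 stands upright and crosswise at crop pixel (407,270). Next, P2.

```bash
python3 -m crank '[[0,0,-3,0],[0,0,-3,0],[0,0,-3,0],[0,0,-1.5,0],[0,0,-1.1,0],[0,0,0,0],[0,0,0,0]]'; python3 s.py;python3 -m crank '[[0,0,0,0],[0,0,0,0],[0,0,0,0],[0,0,0,0],[0,0,0,0]]' 0 60; python3 s.py
```

```text
time_s: 19.23
position: [0.4726, 0.3296, 0.1872]
eef_rot: [0.137, 0.991, -0.001, 0.001]
wrist_force: [-0.0, 0.7, 0.5]
grip_width: 0.503
t 19.23 heading 164.28 zdir [ 0.0016 -0.0014 -1.    ] tcp [0.4726 0.3296 0.1872] grasp [0.4728 0.3294 0.0322] j [ 0.61  0.31 -0.3   0.96 -0.    0.88] w 0.503
time_s: 19.85
position: [0.4725, 0.3296, 0.1871]
eef_rot: [0.137, 0.991, -0.001, 0.001]
wrist_force: [-0.1, -1.0, 5.7]
grip_width: 0.192
t 19.85 heading 164.3 zdir [ 0.0016 -0.0016 -1.    ] tcp [0.4725 0.3296 0.1871] grasp [0.4727 0.3294 0.0321] j [ 0.61  0.31 -0.3   0.96 -0.    0.88] w 0.192
```

```bash
python3 -m crank '[[0,0,1,0],[0,0,3,0],[0,0,4,0],[0,0,4,0],[0,0,0,0]]'; python3 s.py; python3 - <<'E'
from h import *
a=env.camera("top")[:,:,::-1];s=env.camera("scene")[:,:,::-1]
cv2.imwrite("pics/p2a.png",np.hstack([cv2.resize(a[170:290,75:195],(400,400)),cv2.resize(s[130:260,330:460],(400,400))]))
E
```

```text
time_s: 20.48
position: [0.4728, 0.33, 0.3095]
eef_rot: [0.137, 0.991, 0.001, 0.002]
wrist_force: [0.5, 0.7, -4.0]
grip_width: 0.194
t 20.48 heading 164.3 zdir [ 4.9e-03  9.0e-04 -1.0e+00] tcp [0.4728 0.33   0.3095] grasp [0.4736 0.3301 0.1545] j [ 0.61  0.24 -0.12  1.22 -0.    0.88] w 0.194
```

View pics/p2a.png

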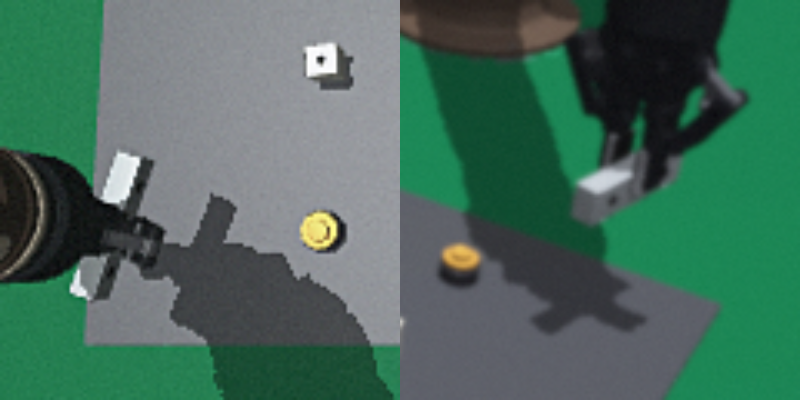

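P2 is held level, so I'll carry it over.

```bash
python3 -m crank '[[-1.46,-5.6,0,0.09],[-1.46,-5.6,0,0.09],[-1.46,-5.6,0,0.09],[-1.46,-5.6,0,0.08],[-1.46,-5.6,0,0],[0,-5,0,0],[0,-5,0,0],[0,-5,0,0]]'; python3 -m crank '[[0,-5,0,0],[3.3,-0.9,0,0],[3.3,-0.9,0,0],[3.3,-0.9,0,0],[3.3,-0.9,0,0],[0,0,0,0],[0,0,0,0]]';python3 s.py
```

```text
time_s: 21.58
position: [0.3981, -0.102, 0.3042]
eef_rot: [-0.038, 0.999, -0.001, -0.001]
wrist_force: [1.5, 0.8, -3.6]
grip_width: 0.192
time_s: 22.45
position: [0.5304, -0.1862, 0.3041]
eef_rot: [-0.038, 0.999, -0.0, -0.001]
wrist_force: [-0.5, 0.5, -3.4]
grip_width: 0.196
t 22.45 heading 184.35 zdir [-2.9e-03 -7.0e-04 -1.0e+00] tcp [ 0.5304 -0.1862  0.3041] grasp [ 0.5299 -0.1863  0.1491] j [-0.34  0.21 -0.15  1.2  -0.   -0.41] w 0.196
```

```bash
python3 -m crank '[[0.2,0,-2,0],[0,0,-2.5,0],[0,0,-1.2,0],[0,0,-0.6,0],[0,0,-0.3,0],[0,0,0,0],[0,0,0,0]]'; python3 -m crank '[[0,0,-0.2,0],[0,0,-0.1,0],[0,0,-0.05,0],[0,0,0,0],[0,0,0,0]]'; python3 s.py
```

```text
time_s: 23.32
position: [0.5334, -0.1866, 0.2408]
eef_rot: [-0.038, 0.999, -0.001, 0.001]
wrist_force: [-0.6, 0.2, -3.7]
grip_width: 0.192
time_s: 23.95
position: [0.5332, -0.1865, 0.2367]
eef_rot: [-0.038, 0.999, -0.001, 0.001]
wrist_force: [-0.3, 1.0, -3.4]
grip_width: 0.198
t 23.95 heading 184.35 zdir [ 0.0011 -0.0021 -1.    ] tcp [ 0.5332 -0.1865  0.2367] grasp [ 0.5334 -0.1869  0.0817] j [-0.34  0.25 -0.26  1.06 -0.   -0.41] w 0.198
```

```bash
python3 -m crank '[[0,0,-0.1,0],[0,0,-0.1,0],[0,0,-0.1,0],[0,0,0,0],[0,0,0,0]]'; python3 s.py
```

```text
time_s: 24.58
position: [0.5332, -0.1866, 0.2342]
eef_rot: [-0.038, 0.999, -0.001, 0.001]
wrist_force: [-2.5, 0.9, 4.0]
grip_width: 0.19
t 24.57 heading 184.34 zdir [ 0.0015 -0.0022 -1.    ] tcp [ 0.5332 -0.1866  0.2342] grasp [ 0.5334 -0.1869  0.0792] j [-0.34  0.25 -0.26  1.05 -0.   -0.41] w 0.19
```

```bash
python3 -m crank '[[0,0,0,0],[0,0,0,0],[0,0,0,0],[0,0,1,0],[0,0,2,0],[0,0,4,0]]' 0.5; python3 -m crank '[[-4.45,1.2,0,0],[-4.45,1.2,0,0],[-4.45,1.2,0,-0.1],[0,5,0,-0.17],[0,5,0,-0.17],[0,5,0,-0.17],[0,5,0,-0.17],[0,0,0,-0.1]]' 0.7;python3 -m crank '[[2.45,5.4,0,-0.17],[2.45,5.4,0,-0.17],[2.45,5.4,0,-0.17],[0,0,0,-0.17],[0,0,0,0],[0,0,0,0]]';python3 s.py
python3 - <<'E'
from h import *
a=env.camera("top")[:,:,::-1]
cv2.imwrite("pics/p2c.png",cv2.resize(a[140:280,250:430],None,fx=3.7,fy=3.7))
E
```

```text
time_s: 25.32
position: [0.5328, -0.1864, 0.3036]
eef_rot: [-0.038, 0.999, -0.001, -0.001]
wrist_force: [0.4, 0.7, 1.3]
grip_width: 0.504
time_s: 26.32
position: [0.4002, 0.0412, 0.3046]
eef_rot: [0.374, 0.928, -0.001, 0.001]
wrist_force: [-0.6, -0.9, -0.3]
grip_width: 0.701
time_s: 27.08
position: [0.4727, 0.1976, 0.3042]
eef_rot: [0.658, 0.753, -0.001, -0.0]
wrist_force: [-0.5, -0.7, -0.3]
grip_width: 0.697
t 27.07 heading 97.67 zdir [-0.0017 -0.0011 -1.    ] tcp [0.4727 0.1976 0.3042] grasp [0.4724 0.1974 0.1492] j [ 0.4   0.12 -0.26  1.19 -0.    1.83] w 0.697
```

View pics/p2c.png

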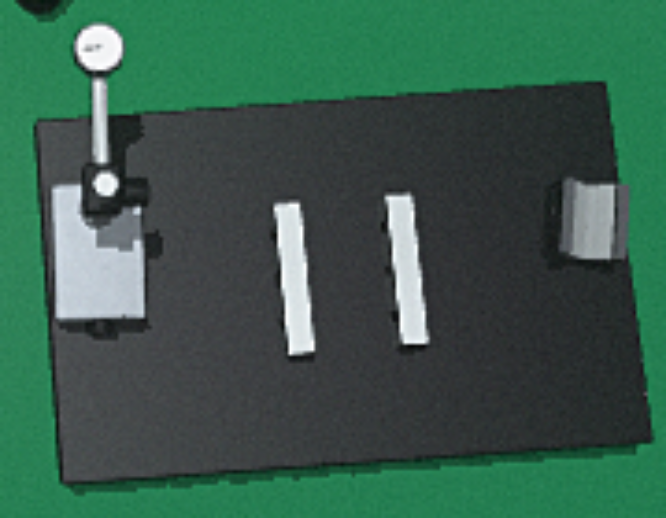

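Both parallels stand crosswise and parallel to each other. The jack is next.

```bash
python3 -m crank '[[0.1,1.4,-3,-0.06],[0,0,-3,0],[0,0,-2.5,0],[0,0,-1.5,0],[0,0,0,0],[0,0,0,0]]'; python3 s.py
python3 - <<'E'
from h import *
a=env.camera("top")[:,:,::-1];s=env.camera("scene")[:,:,::-1]
cv2.imwrite("pics/j1.png",np.hstack([cv2.resize(a[200:270,135:205],(400,400)),cv2.resize(s[170:250,310:390],(400,400))]))
E
```

```text
time_s: 27.88
position: [0.4743, 0.2119, 0.2048]
eef_rot: [0.681, 0.732, -0.0, -0.0]
wrist_force: [0.1, 0.3, 0.2]
grip_width: 0.701
t 27.88 heading 94.1 zdir [-7.e-04 -5.e-04 -1.e+00] tcp [0.4743 0.2119 0.2048] grasp [0.4742 0.2119 0.0498] j [ 0.42  0.19 -0.41  0.97 -0.    1.92] w 0.701
```

View pics/j1.png

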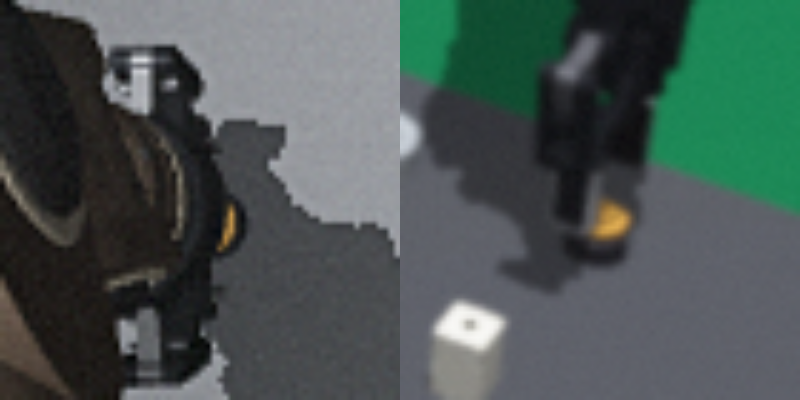

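The jack sits between the fingers in both views. I'll lower and grip.

```bash
python3 -m crank '[[0,0,-1,0],[0,0,-0.8,0],[0,0,-0.5,0],[0,0,-0.3,0],[0,0,0,0]]'; python3 -m crank '[[0,0,0,0],[0,0,0,0],[0,0,0,0],[0,0,0,0],[0,0,0,0]]' 0 50; python3 s.py
```

```text
time_s: 28.6
position: [0.4738, 0.212, 0.1775]
eef_rot: [0.681, 0.732, -0.001, -0.0]
wrist_force: [-0.3, 0.7, 0.1]
grip_width: 0.701
time_s: 29.22
position: [0.4741, 0.212, 0.1783]
eef_rot: [0.681, 0.732, -0.001, -0.0]
wrist_force: [-1.6, -0.9, 5.6]
grip_width: 0.347
t 29.23 heading 94.1 zdir [-1.2e-03 -7.0e-04 -1.0e+00] tcp [0.4741 0.212  0.1783] grasp [0.4739 0.2119 0.0233] j [ 0.42  0.22 -0.44  0.91 -0.    1.92] w 0.347
```

```bash
python3 -m crank '[[0,0,1,0],[0,0,3,0],[0,0,4,0],[0,0,4,0],[0,0,0,0]]';  python3 s.py; python3 - <<'E'
from h import *
a=env.camera("top")[:,:,::-1];s=env.camera("scene")[:,:,::-1]
cv2.imwrite("pics/j2.png",np.hstack([cv2.resize(a[200:270,135:205],(400,400)),cv2.resize(s[130:230,300:400],(400,400))]))
E
```

```text
time_s: 29.85
position: [0.4747, 0.2123, 0.3013]
eef_rot: [0.681, 0.732, 0.002, 0.001]
wrist_force: [0.0, 0.7, -1.5]
grip_width: 0.344
t 29.85 heading 94.1 zdir [ 0.0033  0.0014 -1.    ] tcp [0.4747 0.2123 0.3013] grasp [0.4752 0.2126 0.1463] j [ 0.42  0.13 -0.26  1.18 -0.    1.92] w 0.344
```

View pics/j2.png

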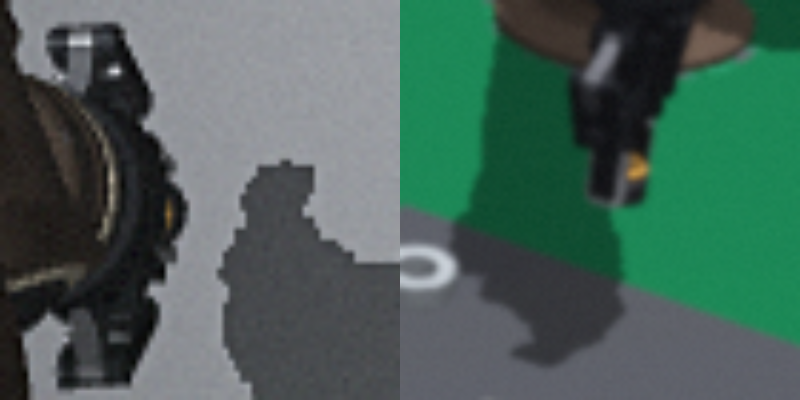

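The jack has been lifted and hangs between the pads. I'll carry it over.

```bash
python3 -m crank '[[-2.47,-5.4,0,0],[-2.47,-5.4,0,0],[-2.47,-5.4,0,0],[0,-5,0,0],[0,-5,0,0],[0,-5,0,0],[0,-5,0,0]]'; python3 -m crank '[[4.5,-2.5,0,0],[4.5,-2.5,0,0],[4.5,-2.5,0,0],[0,0,0,0],[0,0,0,0]]';python3 s.py
```

```text
time_s: 30.82
position: [0.3989, -0.1515, 0.2963]
eef_rot: [0.681, 0.732, -0.002, -0.002]
wrist_force: [1.5, 0.9, -0.9]
grip_width: 0.346
time_s: 31.45
position: [0.5341, -0.2248, 0.2958]
eef_rot: [0.681, 0.732, -0.002, -0.002]
wrist_force: [0.7, 1.0, -0.8]
grip_width: 0.343
t 31.45 heading 94.1 zdir [-5.9e-03  6.0e-04 -1.0e+00] tcp [ 0.5341 -0.2248  0.2958] grasp [ 0.5332 -0.2247  0.1408] j [-0.4   0.25 -0.13  1.2  -0.    1.1 ] w 0.343
```

Lowering from 0.2958 to 0.2253 in stages.

```bash
python3 -m crank '[[0.2,0,-2,0],[0,0,-2,0],[0,0,-1.2,0],[0,0,-0.7,0],[0,0,-0.4,0],[0,0,0,0],[0,0,0,0]]'; python3 s.py
python3 - <<'E'
from h import *
a=env.camera("top")[:,:,::-1];s=env.camera("scene")[:,:,::-1]
cv2.imwrite("pics/j3.png",np.hstack([cv2.resize(a[160:250,290:380],(400,400)),cv2.resize(s[120:210,150:240],(400,400))]))
E
```

```text
time_s: 32.33
position: [0.5369, -0.2251, 0.2353]
eef_rot: [0.681, 0.732, -0.001, -0.0]
wrist_force: [0.5, 0.1, -2.0]
grip_width: 0.343
t 32.33 heading 94.1 zdir [-0.0013 -0.0014 -1.    ] tcp [ 0.5369 -0.2251  0.2353] grasp [ 0.5367 -0.2253  0.0803] j [-0.4   0.28 -0.22  1.07 -0.    1.1 ] w 0.343
```

View pics/j3.png

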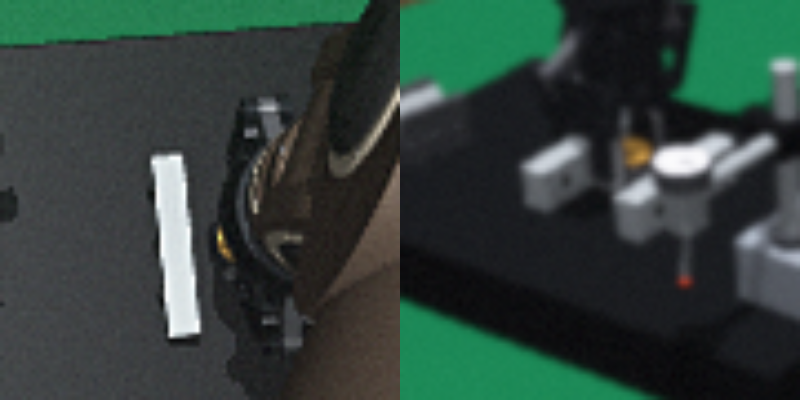

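```bash
python3 -m crank '[[0,0,-0.4,0],[0,0,-0.2,0],[0,0,-0.2,0],[0,0,-0.1,0],[0,0,0,0],[0,0,0,0]]'; python3 s.py;python3 -m crank '[[0,0,-0.05,0],[0,0,-0.05,0],[0,0,0,0],[0,0,0,0]]'; python3 s.py
```

```text
time_s: 33.17
position: [0.5368, -0.225, 0.2258]
eef_rot: [0.681, 0.732, -0.001, -0.0]
wrist_force: [0.2, -0.2, -1.7]
grip_width: 0.347
t 33.17 heading 94.11 zdir [-0.002  -0.0012 -1.    ] tcp [ 0.5368 -0.225   0.2258] grasp [ 0.5365 -0.2252  0.0708] j [-0.4   0.29 -0.23  1.05 -0.    1.1 ] w 0.347
time_s: 33.67
position: [0.5368, -0.2251, 0.2253]
eef_rot: [0.681, 0.732, -0.001, -0.0]
wrist_force: [-2.5, 1.1, 5.8]
grip_width: 0.343
t 33.67 heading 94.1 zdir [-0.0014 -0.0013 -1.    ] tcp [ 0.5368 -0.2251  0.2253] grasp [ 0.5366 -0.2253  0.0703] j [-0.4   0.29 -0.23  1.05 -0.    1.1 ] w 0.343
```

```bash
python3 -m crank '[[0,0,0,0],[0,0,0,0],[0,0,0,0],[0,0,1,0],[0,0,2,0],[0,0,4,0]]' 0.7; python3 -m crank '[[-4.55,2.5,0,0],[-4.55,2.5,0,0],[-4.55,2.5,0,0],[0,5,0,-0.08],[0,5,0,0],[0,5,0,0],[0,5,0,0],[0,5,0,0]]' 1;python3 -m crank '[[5.25,-0.5,0,0],[5.25,-0.5,0,0],[5.25,-0.5,0,0],[5.25,-0.6,0,0],[0,0,0,0],[0,0,0,0]]';python3 s.py
python3 - <<'E'
from h import *
a=env.camera("top")[:,:,::-1];s=env.camera("scene")[:,:,::-1]
cv2.imwrite("pics/j4.png",np.hstack([cv2.resize(a[160:250,290:380],(400,400)),cv2.resize(s[120:210,150:240],(400,400))]))
E
```

```text
time_s: 34.42
position: [0.5363, -0.2248, 0.2945]
eef_rot: [0.681, 0.732, -0.002, -0.002]
wrist_force: [1.1, -0.7, -0.0]
grip_width: 0.695
time_s: 35.42
position: [0.4, 0.1016, 0.2958]
eef_rot: [0.71, 0.704, -0.0, 0.0]
wrist_force: [1.1, -0.0, -0.0]
grip_width: 0.998
time_s: 36.17
position: [0.6099, 0.0789, 0.2947]
eef_rot: [0.71, 0.704, -0.001, -0.001]
wrist_force: [0.3, -0.4, 0.3]
grip_width: 1.0
t 36.17 heading 89.51 zdir [-0.0031 -0.001  -1.    ] tcp [0.6099 0.0789 0.2947] grasp [0.6094 0.0788 0.1397] j [ 0.13  0.32 -0.04  1.22 -0.    1.71] w 1.0
```

View pics/j4.png

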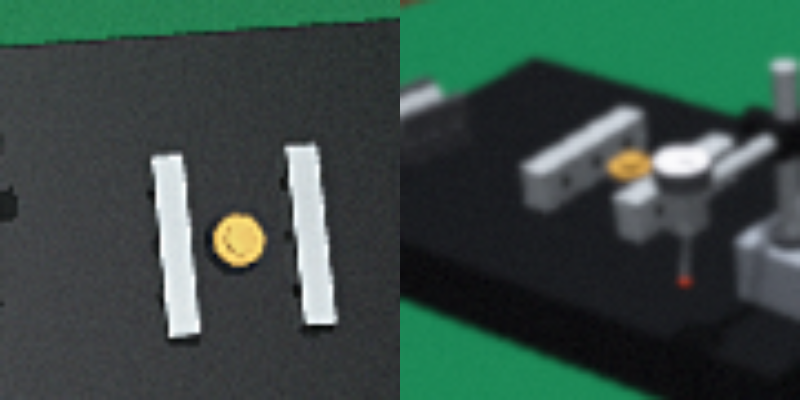

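The jack stands upright, midway between the parallels. I'll lower over the plate.

```bash
python3 -m crank '[[0.1,0.1,-3,0],[0,0,-3,0],[0,0,-3,0],[0,0,-1.5,0],[0,0,-0.7,0],[0,0,0,0],[0,0,0,0]]' 0.85; python3 s.py
python3 - <<'E'
from h import *
a=env.camera("top")[:,:,::-1];s=env.camera("scene")[:,:,::-1]
cv2.imwrite("pics/l1.png",np.hstack([cv2.resize(a[155:225,190:260],(400,400)),cv2.resize(s[180:250,240:310],(400,400),interpolation=cv2.INTER_CUBIC)]))
E
```

```text
time_s: 37.15
position: [0.6117, 0.08, 0.184]
eef_rot: [0.71, 0.704, -0.0, 0.0]
wrist_force: [0.2, 0.9, 0.0]
grip_width: 0.854
t 37.15 heading 89.52 zdir [-3.e-04 -7.e-04 -1.e+00] tcp [0.6117 0.08   0.184 ] grasp [0.6116 0.0799 0.029 ] j [ 0.13  0.38 -0.21  0.99 -0.    1.71] w 0.854
```

View pics/l1.png

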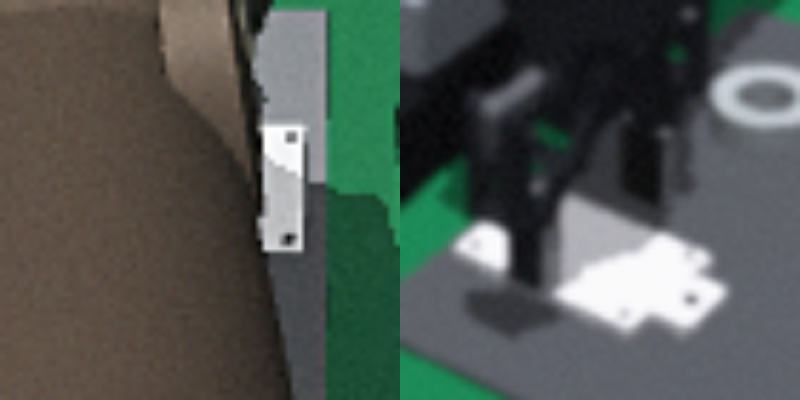

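The fingers straddle the plate on both sides, with both tips above the mat. I'll lower further while watching the force.

```bash
python3 -m crank '[[0,0,-0.5,0],[0,0,-0.4,0],[0,0,-0.3,0],[0,0,0,0],[0,0,0,0]]' 0.8; python3 s.py
python3 -m crank '[[0,0,0,0],[0,0,0,0],[0,0,0,0],[0,0,0,0]]' 0 40; python3 s.py
```

```text
time_s: 37.88
position: [0.6113, 0.08, 0.1708]
eef_rot: [0.71, 0.704, -0.001, -0.0]
wrist_force: [1.5, -0.2, -0.3]
grip_width: 0.801
t 37.88 heading 89.52 zdir [-2.1e-03 -9.0e-04 -1.0e+00] tcp [0.6113 0.08   0.1708] grasp [0.611  0.0798 0.0158] j [ 0.13  0.39 -0.22  0.96 -0.    1.71] w 0.801
time_s: 38.38
position: [0.6117, 0.08, 0.1718]
eef_rot: [0.71, 0.704, -0.0, 0.0]
wrist_force: [0.1, -0.1, 5.9]
grip_width: 0.687
t 38.38 heading 89.52 zdir [-2.e-04 -7.e-04 -1.e+00] tcp [0.6117 0.08   0.1718] grasp [0.6117 0.0799 0.0168] j [ 0.13  0.39 -0.22  0.96 -0.    1.71] w 0.687
```

```bash
python3 -m crank '[[0,0,0.5,0],[0,0,1.5,0],[0,0,3,0],[0,0,4,0],[0,0,4,0],[0,0,0,0],[0,0,0,0]]' - 60; python3 s.py
python3 - <<'E'
from h import *
a=env.camera("top")[:,:,::-1];s=env.camera("scene")[:,:,::-1]
cv2.imwrite("pics/l2.png",np.hstack([cv2.resize(a[145:235,180:270],(400,400)),cv2.resize(s[120:240,220:340],(400,400),interpolation=cv2.INTER_CUBIC)]))
E
```

```text
time_s: 39.25
position: [0.611, 0.0799, 0.3005]
eef_rot: [0.71, 0.704, -0.001, -0.001]
wrist_force: [0.2, -0.3, -1.4]
grip_width: 0.678
t 39.25 heading 89.52 zdir [-2.7e-03 -9.0e-04 -1.0e+00] tcp [0.611  0.0799 0.3005] grasp [0.6106 0.0798 0.1455] j [ 0.13  0.32 -0.03  1.23 -0.    1.71] w 0.678
```

View pics/l2.png

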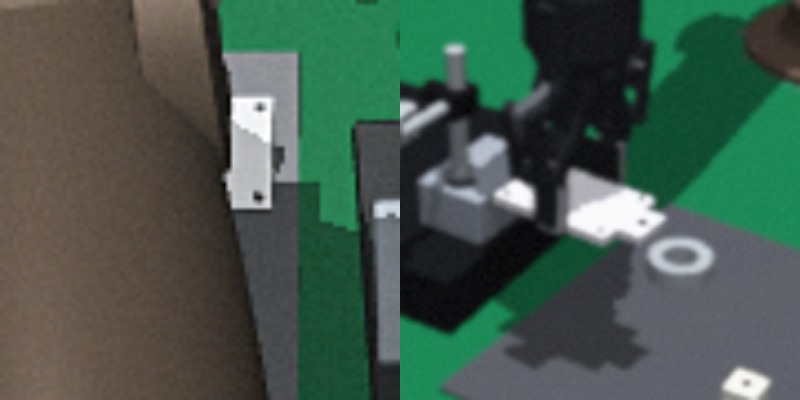

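The plate is held level. I'll carry it round the stand.

```bash
python3 -m crank '[[-3,0.3,0,0],[-5,0.5,0,0],[-5,0.5,0,0],[-5,0.5,0,0],[-3,0.2,0,0],[0,-3,0,0.04],[0,-5,0,0.04],[0,-5,0,0]]'; python3 -m crank '[[0,-5,0,0],[0,-5,0,0],[0,-5,0,0],[0,-4.7,0,0],[3,0,0,0],[5,0,0,0],[5,0,0,0],[0.5,0,0,0]]';  python3 -m crank '[[0,0,0,0],[0,0,0,0]]'; python3 s.py
```

```text
time_s: 40.35
position: [0.4006, -0.031, 0.2998]
eef_rot: [0.681, 0.733, -0.002, -0.001]
wrist_force: [1.9, -0.5, -1.4]
grip_width: 0.675
time_s: 41.35
position: [0.5385, -0.2269, 0.2984]
eef_rot: [0.681, 0.732, -0.001, -0.002]
wrist_force: [-0.7, -0.1, -1.6]
grip_width: 0.681
time_s: 41.6
position: [0.5351, -0.2269, 0.3004]
eef_rot: [0.681, 0.732, -0.001, -0.001]
wrist_force: [-0.3, -0.2, -1.7]
grip_width: 0.682
t 41.6 heading 94.08 zdir [-3.5e-03 -6.0e-04 -1.0e+00] tcp [ 0.5351 -0.2269  0.3004] grasp [ 0.5346 -0.227   0.1454] j [-0.4   0.25 -0.12  1.21 -0.    1.1 ] w 0.682
```

```bash
python3 -m crank '[[0.05,0.1,-1.5,0],[0,0,-1.5,0],[0,0,-0.8,0],[0,0,-0.5,0],[0,0,0,0],[0,0,0,0]]'; python3 s.py
python3 - <<'E'
from h import *
a=env.camera("top")[:,:,::-1];s=env.camera("scene")[:,:,::-1]
cv2.imwrite("pics/l3.png",np.hstack([cv2.resize(a[140:260,270:390],(400,400)),cv2.resize(s[110:210,140:240],(400,400),interpolation=cv2.INTER_CUBIC)]))
E
```

```text
time_s: 42.35
position: [0.537, -0.2261, 0.2581]
eef_rot: [0.681, 0.732, -0.001, -0.0]
wrist_force: [0.8, -0.8, -1.8]
grip_width: 0.679
t 42.35 heading 94.11 zdir [-0.0014 -0.0014 -1.    ] tcp [ 0.537  -0.2261  0.2581] grasp [ 0.5367 -0.2263  0.1031] j [-0.4   0.27 -0.18  1.12 -0.    1.1 ] w 0.679
```

View pics/l3.png

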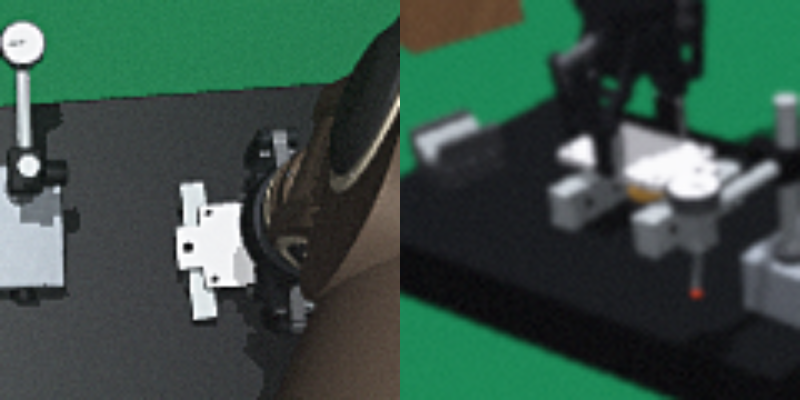

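The plate is aligned over both bars with the jack beneath it. I'll lower the last 11 mm.

```bash
python3 -m crank '[[0,0,-0.4,0],[0,0,-0.3,0],[0,0,-0.2,0],[0,0,-0.1,0],[0,0,0,0],[0,0,0,0]]'; python3 s.py; python3 -m crank '[[0,0,-0.05,0],[0,0,-0.05,0],[0,0,0,0],[0,0,0,0]]'; python3 s.py
```

```text
time_s: 43.2
position: [0.5368, -0.226, 0.2479]
eef_rot: [0.681, 0.732, -0.001, -0.0]
wrist_force: [0.7, -0.4, -1.3]
grip_width: 0.681
t 43.2 heading 94.1 zdir [-0.0019 -0.0011 -1.    ] tcp [ 0.5368 -0.226   0.2479] grasp [ 0.5365 -0.2262  0.0929] j [-0.4   0.28 -0.2   1.09 -0.    1.1 ] w 0.681
time_s: 43.7
position: [0.5368, -0.2261, 0.2469]
eef_rot: [0.681, 0.732, -0.001, -0.0]
wrist_force: [-1.5, 0.0, -0.3]
grip_width: 0.676
t 43.7 heading 94.1 zdir [-0.0019 -0.0012 -1.    ] tcp [ 0.5368 -0.2261  0.2469] grasp [ 0.5365 -0.2262  0.0919] j [-0.4   0.28 -0.2   1.09 -0.    1.1 ] w 0.676
```

```bash
python3 -m crank '[[0,0,-0.05,0],[0,0,-0.03,0],[0,0,0,0],[0,0,0,0]]'; python3 s.py
```

```text
time_s: 44.2
position: [0.5367, -0.226, 0.2469]
eef_rot: [0.681, 0.732, -0.001, -0.0]
wrist_force: [-3.3, 1.1, 6.6]
grip_width: 0.681
t 44.2 heading 94.11 zdir [-0.0013 -0.0014 -1.    ] tcp [ 0.5367 -0.226   0.2469] grasp [ 0.5365 -0.2262  0.0919] j [-0.4   0.28 -0.2   1.09 -0.    1.1 ] w 0.681
```

```bash
python3 -m crank '[[0,0,0,0],[0,0,0,0],[0,0,0,0],[0,0,0.5,0],[0,0,2,0],[0,0,4,0]]' 0.9; python3 -m crank '[[-4.55,2.5,0,0],[-4.55,2.5,0,0],[-4.55,2.5,0,0],[0,5,0,-0.035],[0,5,0,0],[0,5,0,0],[0,5,0,0],[0,5,0,0]]' 0.6;python3 -m crank '[[5.1,2.8,0,0],[5.1,2.8,0,0],[5.1,2.8,0,0],[5.1,2.8,0,0],[0,0,0,0],[0,0,0,0]]';python3 s.py
python3 - <<'E'
from h import *
a=env.camera("top")[:,:,::-1];s=env.camera("scene")[:,:,::-1]
cv2.imwrite("pics/l4.png",np.hstack([cv2.resize(a[140:260,270:390],(400,400)),cv2.resize(s[110:210,140:240],(400,400),interpolation=cv2.INTER_CUBIC)]))
E
```

```text
time_s: 44.95
position: [0.5363, -0.2259, 0.3102]
eef_rot: [0.681, 0.732, -0.002, -0.002]
wrist_force: [0.5, 0.7, 0.0]
grip_width: 0.9
time_s: 45.95
position: [0.4, 0.1006, 0.3116]
eef_rot: [0.694, 0.72, -0.001, 0.0]
wrist_force: [0.8, -0.3, -0.4]
grip_width: 0.601
time_s: 46.7
position: [0.604, 0.2109, 0.3105]
eef_rot: [0.694, 0.72, -0.002, -0.001]
wrist_force: [-0.2, -1.1, 0.8]
grip_width: 0.602
t 46.7 heading 92.11 zdir [-0.0035 -0.0015 -1.    ] tcp [0.604  0.2109 0.3105] grasp [0.6035 0.2107 0.1555] j [ 0.34  0.36  0.05  1.27 -0.    1.87] w 0.602
```

View pics/l4.png

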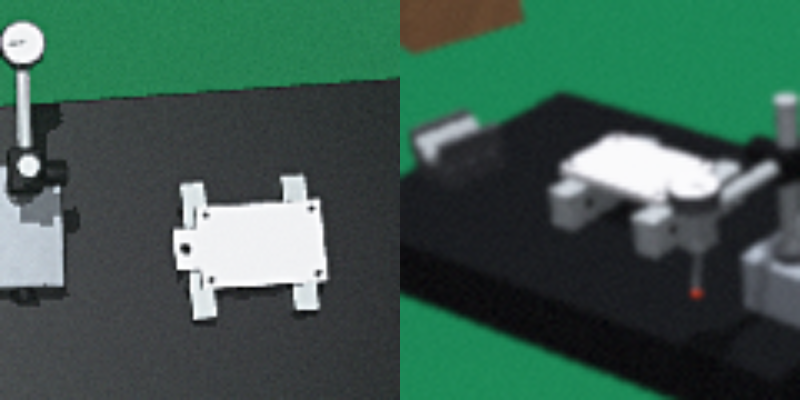

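The plate lies flat across both parallels, with its tab towards the stand (about (185,248)). Now the block.

```bash
python3 -m crank '[[0.05,0.15,-3,0],[0,0,-3,0],[0,0,-3,0],[0,0,-1.5,0],[0,0,0,0],[0,0,0,0]]'; python3 s.py
python3 - <<'E'
from h import *
a=env.camera("top")[:,:,::-1];s=env.camera("scene")[:,:,::-1]
cv2.imwrite("pics/b1.png",np.hstack([cv2.resize(a[150:230,130:210],(400,400)),cv2.resize(s[190:270,285:365],(400,400),interpolation=cv2.INTER_CUBIC)]))
E
```

```text
time_s: 47.55
position: [0.6051, 0.2125, 0.2076]
eef_rot: [0.694, 0.72, -0.0, 0.0]
wrist_force: [1.3, -0.1, -0.1]
grip_width: 0.601
t 47.55 heading 92.09 zdir [ 0.e+00 -3.e-04 -1.e+00] tcp [0.6051 0.2125 0.2076] grasp [0.6051 0.2124 0.0526] j [ 0.34  0.41 -0.11  1.05 -0.    1.87] w 0.601
```

View pics/b1.png

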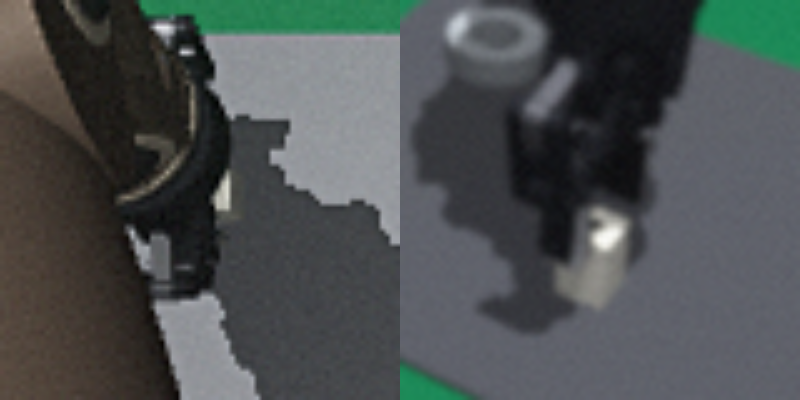

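```bash
python3 -m crank '[[0,0,-1,0],[0,0,-0.7,0],[0,0,-0.4,0],[0,0,0,0],[0,0,0,0]]'; python3 -m crank '[[0,0,0,0],[0,0,0,0],[0,0,0,0],[0,0,0,0],[0,0,0,0]]' 0 50; python3 s.py;  python3 -m crank '[[0,0,1,0],[0,0,3,0],[0,0,4,0],[0,0,4,0],[0,0,0,0],[0,0,0,0]]'; python3 s.py; python3 - <<'E'
from h import *
a=env.camera("top")[:,:,::-1];s=env.camera("scene")[:,:,::-1]
cv2.imwrite("pics/b2.png",np.hstack([cv2.resize(a[150:230,130:210],(400,400)),cv2.resize(s[150:270,265:385],(400,400),interpolation=cv2.INTER_CUBIC)]))
E
```

```text
time_s: 48.28
position: [0.6049, 0.2125, 0.185]
eef_rot: [0.694, 0.72, -0.001, -0.0]
wrist_force: [-0.4, 0.4, 0.3]
grip_width: 0.595
time_s: 48.9
position: [0.6049, 0.2125, 0.1854]
eef_rot: [0.694, 0.72, -0.001, -0.0]
wrist_force: [-0.9, -0.4, 4.3]
grip_width: 0.271
t 48.9 heading 92.09 zdir [-1.3e-03 -7.0e-04 -1.0e+00] tcp [0.6049 0.2125 0.1854] grasp [0.6047 0.2124 0.0304] j [ 0.34  0.42 -0.14  1.01 -0.    1.87] w 0.271
time_s: 49.65
position: [0.6045, 0.2124, 0.3043]
eef_rot: [0.694, 0.72, -0.002, -0.001]
wrist_force: [-0.5, -0.6, -2.0]
grip_width: 0.271
t 49.65 heading 92.1 zdir [-0.0031 -0.0014 -1.    ] tcp [0.6045 0.2124 0.3043] grasp [0.6041 0.2122 0.1493] j [ 0.34  0.36  0.04  1.26 -0.    1.87] w 0.271
```

View pics/b2.png

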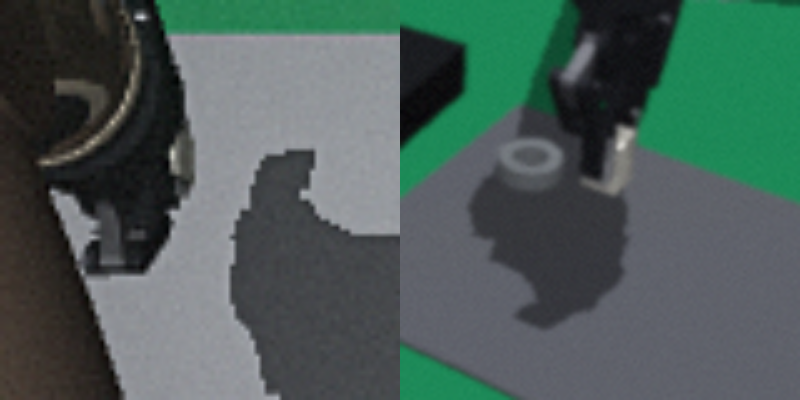

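```bash
python3 -m crank '[[-5.1,-2.8,0,0],[-5.1,-2.8,0,0],[-5.1,-2.8,0,0],[-5.1,-2.8,0,0],[0,-4,0,0.035],[0,-5,0,0],[0,-5,0,0],[0,-5,0,0]]'; python3 -m crank '[[0,-5,0,0],[0,-0.3,0,0],[3,0,0,0],[4,0,0,0],[3.5,0,0,0],[1,0,0,0],[0,0,0,0],[0,0,0,0]]';python3 s.py
```

```text
time_s: 50.75
position: [0.4, -0.0909, 0.304]
eef_rot: [0.681, 0.732, -0.001, -0.001]
wrist_force: [1.9, 0.4, -0.7]
grip_width: 0.274
time_s: 51.75
position: [0.5147, -0.1422, 0.3047]
eef_rot: [0.681, 0.732, -0.001, -0.001]
wrist_force: [0.1, 0.5, -1.4]
grip_width: 0.273
t 51.75 heading 94.11 zdir [-3.4e-03 -8.0e-04 -1.0e+00] tcp [ 0.5147 -0.1422  0.3047] grasp [ 0.5142 -0.1423  0.1497] j [-0.27  0.16 -0.22  1.2  -0.    1.23] w 0.273
```

```bash
python3 -m crank '[[0.3,0,-1.5,0],[0,0,-2,0],[0,0,-1.5,0],[0,0,-0.8,0],[0,0,-0.4,0],[0,0,0,0],[0,0,0,0]]'; python3 s.py
python3 - <<'E'
from h import *
a=env.camera("top")[:,:,::-1];s=env.camera("scene")[:,:,::-1]
cv2.imwrite("pics/b3.png",np.hstack([cv2.resize(a[140:260,250:370],(400,400)),cv2.resize(s[110:220,160:270],(400,400),interpolation=cv2.INTER_CUBIC)]))
E
```

```text
time_s: 52.62
position: [0.519, -0.1426, 0.2435]
eef_rot: [0.681, 0.732, -0.001, 0.0]
wrist_force: [0.2, 0.2, -0.6]
grip_width: 0.272
t 52.62 heading 94.11 zdir [-0.0011 -0.0013 -1.    ] tcp [ 0.519  -0.1426  0.2435] grasp [ 0.5188 -0.1428  0.0885] j [-0.27  0.2  -0.31  1.06 -0.    1.23] w 0.272
```

View pics/b3.png

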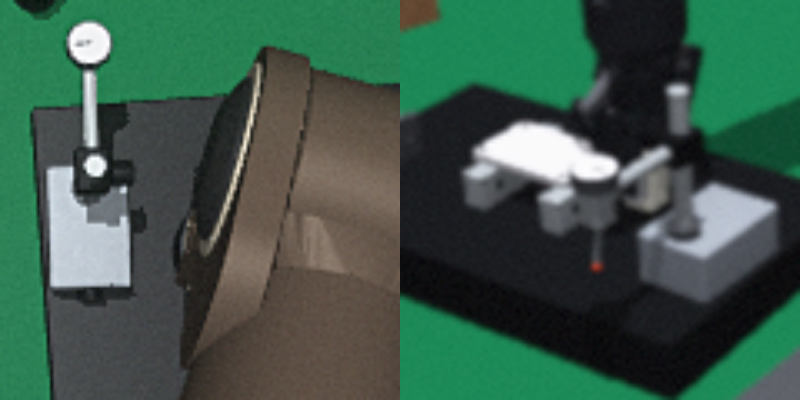

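The block hangs between the plate and the stand, and the gripper is clear of the knob. I'll lower 11 mm.

```bash
python3 -m crank '[[0,0,-0.4,0],[0,0,-0.3,0],[0,0,-0.2,0],[0,0,-0.1,0],[0,0,0,0],[0,0,0,0]]'; python3 s.py; python3 -m crank '[[0,0,-0.07,0],[0,0,-0.07,0],[0,0,0,0],[0,0,0,0]]'; python3 s.py
```

```text
time_s: 53.48
position: [0.5188, -0.1425, 0.233]
eef_rot: [0.681, 0.732, -0.001, -0.0]
wrist_force: [0.3, -0.1, -0.7]
grip_width: 0.27
t 53.48 heading 94.1 zdir [-0.002  -0.0011 -1.    ] tcp [ 0.5188 -0.1425  0.233 ] grasp [ 0.5185 -0.1427  0.078 ] j [-0.27  0.21 -0.33  1.04 -0.    1.23] w 0.27
time_s: 53.98
position: [0.5188, -0.1425, 0.2323]
eef_rot: [0.681, 0.732, -0.001, -0.0]
wrist_force: [-2.1, -0.2, 5.4]
grip_width: 0.277
t 53.98 heading 94.1 zdir [-0.0014 -0.0013 -1.    ] tcp [ 0.5188 -0.1425  0.2323] grasp [ 0.5185 -0.1427  0.0773] j [-0.27  0.21 -0.33  1.04 -0.    1.23] w 0.277
```

```bash
python3 -m crank '[[0,0,0,0],[0,0,0,0],[0,0,0,0],[0,0,1,0],[0,0,2,0],[0,0,4,0],[0,0,1,0]]' 0.5; python3 -m crank '[[-4,0,0,0],[-4,0,0,0],[-4,4,0,0],[-2,5,0,0],[0,5,0,0],[0,5,0,0],[0,0,0,0]]'; python3 s.py
python3 - <<'E'
from h import *
for n in("top","scene"): cv2.imwrite(f"pics/{n}9.png",env.camera(n)[:,:,::-1])
a=cv2.imread("pics/top9.png");s=cv2.imread("pics/scene9.png")
cv2.imwrite("pics/f_t.png",cv2.resize(a[120:280,250:435],None,fx=4,fy=4,interpolation=cv2.INTER_CUBIC))
cv2.imwrite("pics/f_s.png",cv2.resize(s[110:230,115:295],None,fx=4,fy=4,interpolation=cv2.INTER_CUBIC))
E
```

```text
time_s: 54.85
position: [0.5194, -0.1427, 0.3149]
eef_rot: [0.681, 0.732, -0.0, 0.002]
wrist_force: [0.3, 0.2, -0.6]
grip_width: 0.502
time_s: 55.72
position: [0.3783, 0.05, 0.3116]
eef_rot: [0.679, 0.734, -0.001, -0.0]
wrist_force: [-0.3, -1.3, 0.4]
grip_width: 0.502
t 55.73 heading 94.45 zdir [-1.9e-03 -6.0e-04 -1.0e+00] tcp [0.3783 0.05   0.3116] grasp [0.3781 0.0499 0.1566] j [ 0.13 -0.13 -0.5   1.2  -0.    1.62] w 0.502
```

View pics/f_t.png

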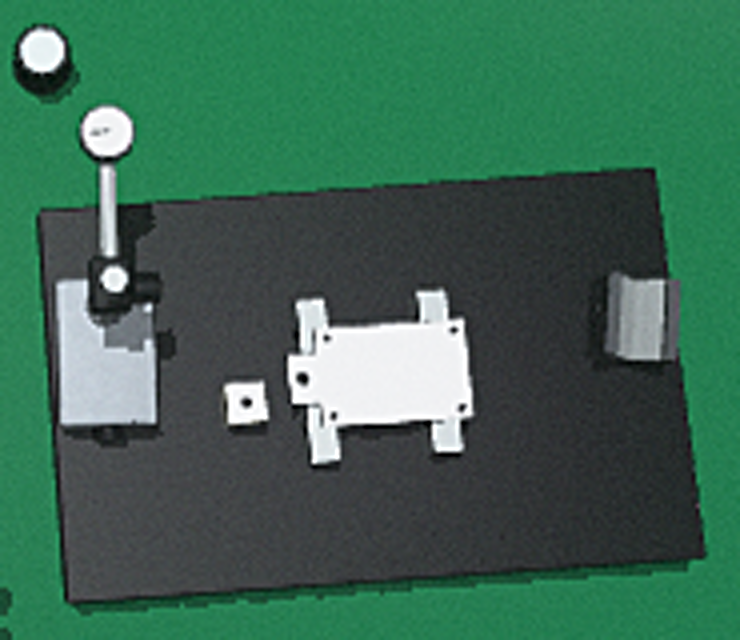

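View pics/f_s.png

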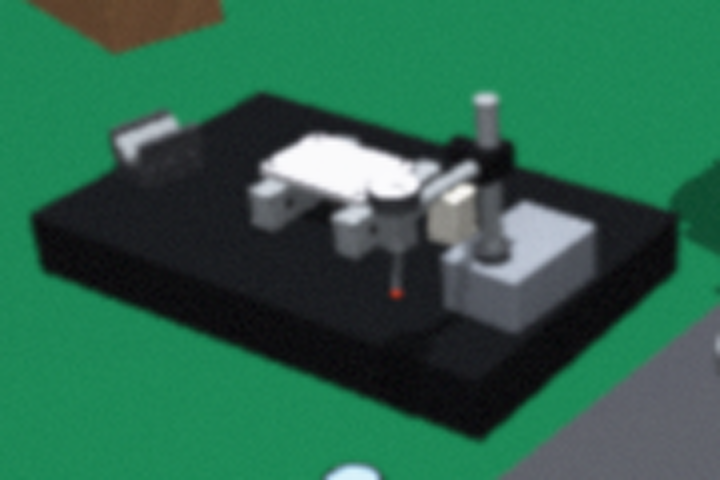

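The plate lies on both bars at about (383,372), and the block stands at (246,403) between the plate and the stand. The bystanders look unmoved. A final numeric check:

```bash
python3 - <<'E'
from h import *
np.set_printoptions(precision=4,suppress=True)
u=lambda p:((p[0]+.5)/4-.5+250,(p[1]+.5)/4-.5+120)
w=lambda p,z:atz("top",u(p),z)[:2]
G=np.array([w(p,.05) for p in((39,211),(68,602),(705,557),(655,168))]);c=G.mean(0)
y=(G[0]+G[1]-G[2]-G[3]);y/=np.linalg.norm(y);x=np.array([y[1],-y[0]])
f=lambda q:np.array([(q-c)@x,(q-c)@y])
print('granite',c,np.degrees(np.arctan2(x[1],x[0])))
P=np.array([f(w(p,.086)) for p in((288,353),(290,403),(464,318),(472,416))])
print('plate ends',P,'centre y',(P[:2].mean(0)+P[2:].mean(0))/2)
h=[f(w(p,.086)) for p in((327,338),(333,415),(453,330),(461,408))];print('holes',np.array(h))
for n,ps in(('Pb',((297,301),(324,299),(340,461),(314,465))),('Pa',((416,292),(443,290),(463,451),(436,454)))):
    q=np.array([f(w(p,.078)) for p in ps]);print(n,q.mean(0),np.linalg.norm(q[0]-q[3]))
b=f(w((246,402),.086));print('block',b);s=f(np.array([.549,-.0583]));print('stand',s,'d',np.linalg.norm(b-s))
print('block tri',tri(u((246,402)),((459+.5)/4-.5+115,(196+.5)/4-.5+110)))
a0=cv2.imread("pics/top0.png").astype(int);a9=cv2.imread("pics/top9.png").astype(int)
d=np.abs(a0-a9).max(2)
for n,(x0,y0,x1,y1) in dict(stand=(262,145,288,230),vb=(398,185,420,213),ring=(208,226,238,254),loupe=(250,122,272,148)).items():print(n,'changed px',(d[y0:y1,x0:x1]>50).sum())
E
```

```text
granite [ 0.5353 -0.2237] 4.331288717767005
plate ends [[ 0.0178  0.054 ]
 [-0.0127  0.0556]
 [ 0.0317 -0.0557]
 [-0.0283 -0.0539]] centre y [0.0021 0.    ]
holes [[ 0.0253  0.0293]
 [-0.0218  0.0303]
 [ 0.0248 -0.0481]
 [-0.023  -0.0477]]
Pb [0.0001 0.0355] 0.10123399798229404
Pa [ 0.0008 -0.0392] 0.10023201725262304
block [-0.0103  0.0823]
stand [0.0262 0.1639] d 0.08943975648228843
block tri (array([ 0.5169, -0.14  ,  0.0829]), np.float64(0.007111239955588086))
stand changed px 0
vb changed px 0
ring changed px 37
loupe changed px 0
```

```bash
python3 - <<'E'
import cv2,numpy as np
a=cv2.imread("pics/top0.png");b=cv2.imread("pics/top9.png")
cv2.imwrite("pics/ring.png",np.hstack([cv2.resize(x[215:265,195:245],(390,390)) for x in(a,b)]))
E
```

```text
(no output)
```

View pics/ring.png

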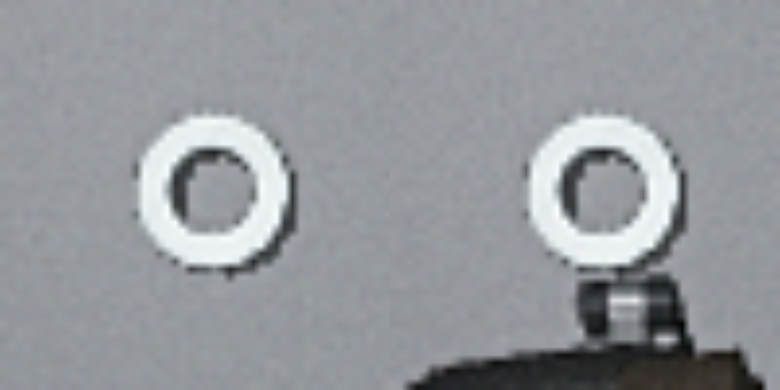

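The ring hasn't moved; the changed pixels are the raised gripper passing through that part of the image. Everything checks out, so I'm handing in.

```bash
python3 -c "
from plant import env
print(env.sign_off(), env.observe()['time_s'])"
```

```text
the job is handed in; nothing more can be done
the job is handed in; nothing more can be done
```

The job is set up and handed in, at about 56 s of the 136 s allowed. `sign_off()` reports no verdict. I placed both parallels, then the jack, the plate and the block, lowering each in small steps until the wrist force showed contact before letting go.

Final positions, measured in the last top view (granite frame):

| Item | Measured | Limit |
|---|---|---|
| Plate centre | (+2, 0) mm, within about 1° of the granite's length | 20 mm, 0.18 rad (10°) |
| Parallels | y = +35.5 and −39 mm, within 1 mm of the midline | 26–52 mm either side, 15 mm off line |
| Block | x = −10, y = +82 mm | x from −20 to 45 mm |
| Block to stand | 89 mm | 120 mm |
| Block to plate | about 83 mm | 145 mm |

- **Jack:** it is now hidden under the plate. I set it down about 2 mm from the granite's middle and saw it upright and centred before the plate went on.
- **Bystanders:** the stand, V-block and loupe show no changed pixels. The ring's patch did change, but only because the raised gripper showed in it; the ring had not moved.
- **Measurements that disagreed:**
  - The block's two-view check gave its top at 83 mm (86 expected), and the two lines of sight missed each other by 7 mm. The stand's arm and dial partly hide the block from the scene camera, so I relied on the top view and the contact height.
  - The parallels' spacing came out about 1 mm less than the set-down spacing of 76 mm.
- **Tool tilt:** early on, joint 6 ran into its limit and left the tool tilted by about 2.6°. I corrected it before the first grasp.

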